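Open the rolling mill's gearbox for an oil check

ROBOT

A 7-joint arm with a two-finger parallel gripper is mounted at the origin on the work surface. World frame = base frame: x ahead of the robot, y to its left, z up, the work surface at z = 0. Lengths are in m, angles in rad, forces in N, time in s.
With the tool pointing down it reaches from about 0.425 to 0.95 m from the base axis. Payload 4.7 kg.
Tool frame: the origin (TCP) lies where the fingers leave the gripper's body, on its centre line; the fingertips stand 73 mm ahead of it and the grasp point (between the pads) lies 54 mm ahead of it; z points along the fingers, y is the direction in which the jaws open and shut (so a half turn about z gives the same grasp; the last joint's range is limited). The gripper opens to 85 mm and grips with 20 to 120 N. Pads are 22 mm wide; open, the fingers measure 114 mm over their backs; the gripper's body (76 mm by 85 mm) begins 54 mm behind the grasp point. The pads swing forward as they close: fully open they stand 13 mm farther back than shut.
Start: joints at [-0.029, 0.469, -0.049, 1.532, 0.024, 1.141, -0.082], TCP at [0.675, 0, 0.304] pointing down, gripper open.
Joint ranges: [-2.59, 2.59], [-0.33, 1.99], [-1.39, 1.29], [0.1, 2.45], [-1.04, 4.18], [0.21, 1.99], [-2.66, 2.66]. Speed limits (rad/s): [2.57, 2.57, 3.14, 3.14, 3.14, 3.14, 3.14].

INTERFACE

Orientations are given as a rotation vector (axis times angle).
In Python, from station import readout, optics, ctrl gives the robot as it stands.
- The arm moves only by the tool step_arm, never from a script. Its argument "rows" is a list of rows, each an object with "xyz": the shift along the tool's x, y, z in cm, a list of three; "delta_rot": the turn, a rotation vector about the tool's x, y, z in units of 8 degrees (1.0 is 8 degrees), a list of three; "fingers": the finger opening in cm, from 0 to 8.54. In form: [{"xyz": [x, y, z], "delta_rot": [ax, ay, az], "fingers": fingers}, ...]. A call has 1 to 10 rows; each row is the pose to reach, as a shift and turn from the pose commanded when the call began, along the tool's axes at that moment; what a row does not reach only later rows make up. A row lasts 1/10 s, in which the tool goes at most 50 mm and 8.59 degrees, less where a joint would pass 70% of its speed; a pose out of reach is approached as far as the arm can. A call with a gripper value outside its range is refused whole. The fingers move at their own pace and stop on an object; the grip force is fixed at half the most. Time passes only in rows, so rows that repeat a pose let the fingers close. It gives the time, the measured TCP pose, the force and the opening at its end, in the units of the state.
- readout.read_state(): the state, without advancing time (a new reading comes with each control period).
- optics.snapshot(name): name is "scene" or "side" or "wrist"; returns a dict with "img" (384x512x3 uint8, red, green, blue), "mtx" (3x3 intrinsics, pixels), "R" (3x3) and "t" (3): a world point X has camera coordinates R X + t. Camera axes: x right, y down, z forward; pixel columns grow to the right and rows downward; lengths in m; the calibration is good to about 2 mm. A picture is of the moment at which its call begins. There is no depth.
- ctrl.hand_in(): hands the job in, once; it reports no verdict.
The state is a dict: "time_s": time; "joint_pos": joint angles; "dq": joint speeds; "joint_efforts": joint torques, N m; "eef_pos": TCP position; "tool_rot": TCP orientation; "contact_force": force on the tool from outside, world axes, zero at the start; "ft_torque": the same for the moment, N m; "width": opening from 0.0 (shut) to 1.0 (fully open).
Only numpy, scipy, OpenCV 4.12 (cv2) and the standard library are available. Lean on these libraries where they do the work, as an engineer would, in place of code of your own. Each camera call takes 0.05 s, during which the arm holds its last target. There are 200 camera calls.

TASK

The goldsmith's rolling mill is due for an oil check. Unscrew the large hexagonal fill cap on top of its gearbox, turning it counter-clockwise with fresh grips until it comes free, lift it clear of the port, and set it down upright, without letting it fall, in the empty bay of the metal parts tray.

Things in the scene. Friction and masses are not known exactly. Their poses are not given: they have to be found in the camera images.
- cap: Loose grey fill cap, 41 mm tall, 90 g. Origin: centre of its underside, z up. Stem 25 mm across, 12 mm tall; two lugs at its foot along x, 40 mm tip to tip; disc 54 mm across, 5 mm thick; hexagonal grip 36 mm across flats, 17 to 41 mm above the origin. Flats face +x, -x and every 60 degrees. Seated, the lugs hook under the port's rim: no pulling off until turned. It turns easily, without rising.
- port (a point): Centre of the fill port's rim, 100 mm above the table; axes those of the gearbox. The seated cap's disc rests on it, cap origin 12 mm below. Seen from above, the cap's x axis starts 50 to 63 degrees counter-clockwise of this x axis. Turned counter-clockwise it lifts free from 170 to a firm stop at 190 degrees; the stop clockwise is at 48. The stem has 2 mm of play sideways and leaves after 12 mm of lift.
- gearbox: Fixed green gearbox, 150 mm (x) by 170 mm (y), top 80 mm above the table. Origin at table height under its middle; the port is at x 0, y +20 mm, an aluminium collar 57 mm across, 20 mm tall. Also on top: a small steel hexagon plug, a sight glass and a breather, under 19 mm tall, 70 mm or more from the port's axis. Roll stand, 150 mm tall, 129 mm from that axis at -y; low motor at +x.
- tray_bay (a point): Centre of the floor of the empty bay of a fixed aluminium two-bay tray; axes the tray's. The bay is 102 mm (x) by 142 mm (y) inside, its floor 4 mm above the table, walls 4 mm thick, top 30 mm above the table. The other bay, on the +x side, holds a steel ring and a brass blank. The cap set down here stands on its stem, its origin at floor height.
Mind the look-alikes: they are no part of the job. Leave any green or turquoise look-alike of the cap alone.

How it is judged:
On the way, in this order (a step that is already met when the one before it is completed fails the run):
1. the cap has been turned to where its lugs come free, still in the port (angle between the x axis of cap and the x axis of gearbox, either way round below 0.4 rad and z of cap in the frame of gearbox below 0.1 m).
2. the cap has been lifted clear of the port (z of cap in the frame of gearbox above 0.11 m), for 0.1 s.
At the end, for the whole second after the job is handed in: The fill cap stands upright (within 10 degrees, grip upward) on the floor of the tray's empty bay, inside its walls, at rest and released (x of cap in the frame of tray_bay between -0.045 and 0.045 m and y of cap in the frame of tray_bay between -0.065 and 0.065 m and z of cap in the frame of tray_bay below 0.006 m and angle between cap's own z axis and vertical below 0.17 rad and linear speed of cap below 0.02 m/s); the robot touches nothing.
It fails at once if the cap is let fall (more than about 30 mm) (linear speed of cap above 0.8 m/s and contact force between the fingers and cap below 0.05 N).
It also fails if it takes over 45 s, if anything falls off the work surface, if the arm or the gripper's body presses on something with over 40 N, if the wrist force passes 120 N, or if a joint passes its speed limit or range.

## Working session

There is one attempt and no reset: what is moved stays moved. The work goes in short steps, Python scripts to look and compute and a tool call to move; the robot and the scene stay as the last step left them, time stands still between calls to the robot, and variables do not carry over. Pictures are saved under pics/ and viewed, about 8 in all and at most 12, crops included, and the job is handed in when it is done.

Besides the shell and the picture viewer there is one more tool, called after "Emit:" as name([rows], argument=value, ...), one row to a line, values as JSON. step_arm: Moves the arm, as the interface text tells. Its arguments: {"type":"object","properties":{"rows":{"type":"array","items":{"type":"object","properties":{"xyz":{"type":"array","items":{"type":"number"}},"delta_rot":{"type":"array","items":{"type":"number"}},"fingers":{"type":"number"}}}}},"required":["rows"]}

```bash
mkdir -p pics; cat > h.py <<'E'
import numpy as np, cv2
from station import readout, optics, ctrl
def snap(n,f=None):
    s=optics.snapshot(n)
    if f: cv2.imwrite(f'pics/{f}.png',s['img'][:,:,::-1]); np.savez(f'pics/{f}.npz',**s)
    return s
def ray(s,u,v,z):
    R,t=np.array(s['R']),np.array(s['t']); c=-R.T@t
    d=R.T@np.linalg.inv(s['mtx'])@np.array([u,v,1.]); return c+d*(z-c[2])/d[2]
def proj(s,X):
    p=s['mtx']@(np.array(s['R'])@np.array(X)+np.array(s['t'])); return p[:2]/p[2]
E
python3 - <<'E'
from h import *
for n in ["scene","side","wrist"]:
    s=snap(n,n+'0'); print(n,-np.array(s['R']).T@s['t'])
a=np.hstack([cv2.imread(f'pics/{n}0.png') for n in ['scene','side']])
cv2.imwrite('pics/a.png',cv2.resize(a,(800,300),interpolation=cv2.INTER_AREA))
print(readout.read_state())
E
```

```text
scene [0.86353299 0.45498    0.78091899]
side [ 0.43614516 -0.55904444  0.85173801]
wrist [0.6759483  0.08580578 0.37342628]
{'time_s': 0.15, 'joint_pos': array([-0.02893821,  0.4692967 , -0.04856968,  1.53339646,  0.02410908,
        1.1409991 , -0.08235099]), 'dq': array([ 7.58768340e-04, -2.80057485e-03, -6.45207683e-05, -4.63613791e-03,
        1.62799843e-03,  6.62068901e-04, -8.33619070e-06]), 'joint_efforts': array([ 3.33697863e-04, -5.10767841e+01, -4.67274967e-02, -2.37979531e+01,
        1.07760131e-02,  5.44104041e-03, -2.80327527e-05]), 'eef_pos': array([6.74675256e-01, 3.14146591e-05, 3.03084776e-01]), 'tool_rot': array([-2.22072510e+00, -2.22071083e+00,  1.75292962e-03]), 'contact_force': array([-0.23197151,  0.40081768, -0.15525734]), 'ft_torque': array([0.0014735 , 0.00380509, 0.00620845]), 'width': 1.0039740836390294}
```

View pics/scene0.png

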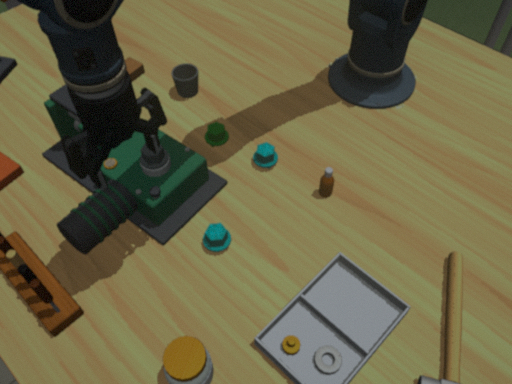

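View pics/wrist0.png

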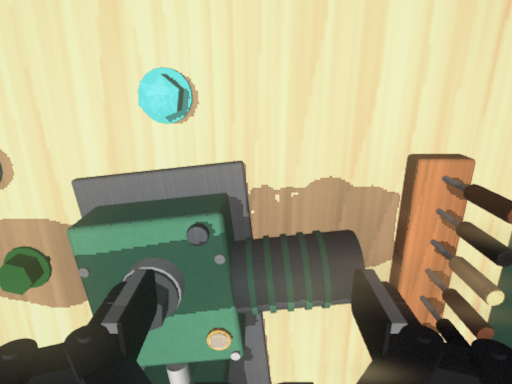

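Scene shows the grey cap on the gearbox at (155,158). Look-alikes are turquoise at (265,155) and (216,238), and green at (217,133); the small steel plug is at wrist (198,234). The seated grey cap is at wrist (155,290), partly behind a finger. The empty tray bay is near scene (352,297).

```bash
python3 - <<'E'
from h import *
s=dict(np.load('pics/scene0.npz')); w=dict(np.load('pics/wrist0.npz'));d=dict(np.load('pics/side0.npz'))
print('cap',ray(s,155,158,.11),ray(w,155,290,.105))
for p in [(75,228),(228,197)]: print('gb',ray(w,*p,.08))
for p in [(340,257),(407,308),(257,340),(303,302),(365,343)]: print('tray',ray(s,*p,.03))
E
```

```text
cap [ 0.58266975 -0.09340402  0.11      ] [ 0.58616788 -0.09364065  0.105     ]
gb [ 0.51004473 -0.04347352  0.08      ]
gb [ 0.65252437 -0.01327336  0.08      ]
tray [0.46673893 0.26429456 0.03      ]
tray [0.46549663 0.40337697 0.03      ]
tray [0.67654418 0.26238304 0.03      ]
tray [0.57692505 0.27282275 0.03      ]
tray [0.56110123 0.38854368 0.03      ]
```

View pics/side0.png

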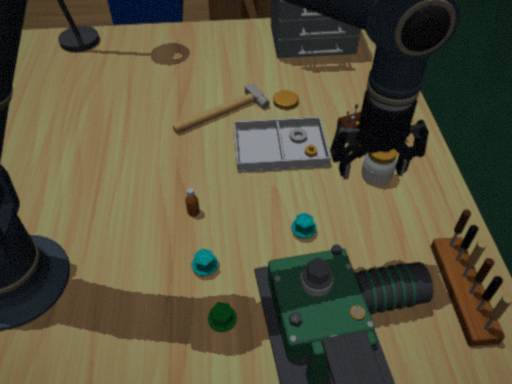

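Emit:
step_arm([
  {"xyz": [-4,-2.5,0],"delta_rot": [0,0,0],"fingers": 8.5},
  {"xyz": [-8,-5,0],"delta_rot": [0,0,0],"fingers": 8.5},
  {"xyz": [-12,-8,0],"delta_rot": [0,0,0],"fingers": 8.5},
  {"xyz": [-15,-8.5,0],"delta_rot": [0,0,0],"fingers": 8.5},
  {"xyz": [-15,-8.5,0],"delta_rot": [0,0,0],"fingers": 8.5},
  {"xyz": [-15,-8.5,0],"delta_rot": [0,0,0],"fingers": 8.5},
])

```text
time_s: 0.75
eef_pos: [0.5898, -0.1505, 0.3038]
tool_rot: [-2.223, -2.219, -0.0]
contact_force: [0.3, 0.3, 0.2]
width: 0.998
```

```bash
python3 - <<'E'
from h import *
s=snap('wrist','w1'); print(readout.read_state()['eef_pos'],ray(s,256,192,.1))
u,v=proj(s,[.59,-.093,.125]).astype(int);print(u,v)
x0,y0=max(0,u-90),max(0,v-80)
c=s['img'][y0:y0+160,x0:x0+180]; print(x0,y0); cv2.imwrite('pics/w1c.png',cv2.resize(c[:,:,::-1],None,fx=4,fy=3.75*16/15,interpolation=cv2.INTER_CUBIC)[:600])
E
```

```text
[ 0.59024899 -0.14901839  0.30373102] [ 0.59305037 -0.15282824  0.1       ]
251 122
161 42
```

View pics/w1.png

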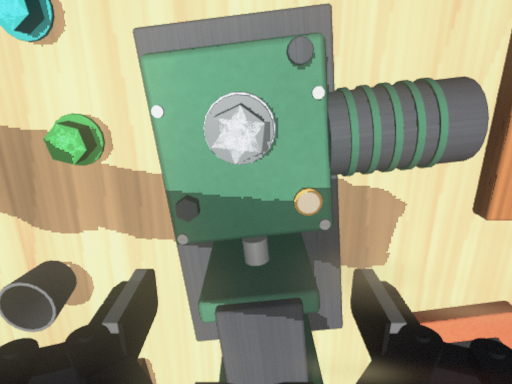

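View pics/w1c.png

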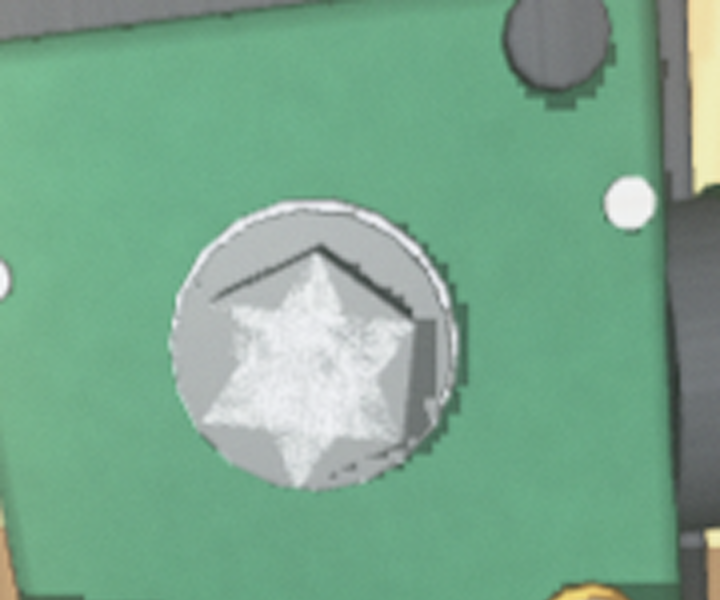

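The grey cap is at (240,128) in the wrist view, sitting on the gearbox, with a clear hexagon in the crop (vertices about (318,248), (412,318), (402,440), (300,487), (205,420)). It's the only grey one. The green look-alike at (74,140) and the turquoise one at (25,15) stand on the table.

```bash
python3 - <<'E'
from h import *
s=dict(np.load('pics/w1.npz'))
f=lambda p:ray(s,161+p[0]/4,42+p[1]/4,.129)[:2]
V=[(318,248),(412,318),(402,440),(300,487),(205,420)]
P=np.array([f(p) for p in V])
for i,j in [(0,3),(1,4)]:
    d=P[i]-P[j];print(np.hypot(*d),np.degrees(np.arctan2(d[1],d[0]))%60, (P[i]+P[j])/2)
print('disc c',ray(s,161+314/4,42+346/4,.105), ray(s,161+314/4,42+202/4,.105)-ray(s,161+314/4,42+490/4,.105))
g=s['img'].astype(int)
for p,q in [((143,57),(325,33)),((143,57),(176,240)),((325,33),(331,235))]:
    a,b=ray(s,*p,.08),ray(s,*q,.08); print(a,b,np.degrees(np.arctan2(*(b-a)[1::-1])),np.linalg.norm(b-a))
d=dict(np.load('pics/side0.npz'));print('side',ray(d,318,268,.125))
E
```

```text
0.04201748012355527 24.666608593323517 [ 0.5803041  -0.10103333]
0.04087767186348159 25.744263083280902 [ 0.58004641 -0.10081269]
disc c [ 0.58033753 -0.09983104  0.105     ] [0.00089145 0.05481935 0.        ]
[ 0.50414311 -0.04719781  0.08      ] [ 0.64658042 -0.0304119   0.08      ] 6.7211746798756264 0.14342299185513488
[ 0.50414311 -0.04719781  0.08      ] [ 0.51797589 -0.20638836  0.08      ] -85.03378705209946 0.15979041585498097
[ 0.64658042 -0.0304119   0.08      ] [ 0.6633185  -0.20169516  0.08      ] -84.41868477122944 0.1720991574478423
side [ 0.57862287 -0.10275662  0.125     ]
```

Emit:
step_arm([
  {"xyz": [2.5,-0.5,1],"delta_rot": [0,0,0.6],"fingers": 8},
  {"xyz": [5.0,-1,3],"delta_rot": [0,0,0.6],"fingers": 8},
  {"xyz": [5.0,-1,6],"delta_rot": [0,0,0.6],"fingers": 8},
  {"xyz": [5.0,-1,9],"delta_rot": [0,0,0.6],"fingers": 8},
  {"xyz": [5.0,-1,11],"delta_rot": [0,0,0.6],"fingers": 8},
  {"xyz": [5.0,-1,12],"delta_rot": [0,0,0.6],"fingers": 8},
  {"xyz": [5.0,-1,12],"delta_rot": [0,0,0.6],"fingers": 7},
  {"xyz": [5.0,-1,12],"delta_rot": [0,0,0.6],"fingers": 6},
])

```text
time_s: 1.6
eef_pos: [0.5808, -0.0992, 0.1846]
tool_rot: [2.311, 2.127, 0.002]
contact_force: [0.6, 0.3, 0.7]
width: 0.7
```

Emit:
step_arm([
  {"xyz": [0,0,0],"delta_rot": [0,0,0],"fingers": 4.5},
  {"xyz": [0,0,0],"delta_rot": [0,0,0],"fingers": 2},
  {"xyz": [0,0,0],"delta_rot": [0,0,0],"fingers": 2},
  {"xyz": [0,0,0],"delta_rot": [0,0,0],"fingers": 2},
  {"xyz": [0,0,0],"delta_rot": [0,0,0],"fingers": 2},
])

```text
time_s: 2.1
eef_pos: [0.5808, -0.0999, 0.1855]
tool_rot: [2.311, 2.125, 0.003]
contact_force: [-0.0, 1.8, 5.3]
width: 0.405
```

Emit:
step_arm([
  {"xyz": [0,0,0],"delta_rot": [0,0,-1],"fingers": 2},
  {"xyz": [0,0,0],"delta_rot": [0,0,-2],"fingers": 2},
  {"xyz": [0,0,0],"delta_rot": [0,0,-3],"fingers": 2},
  {"xyz": [0,0,0],"delta_rot": [0,0,-4],"fingers": 2},
  {"xyz": [0,0,0],"delta_rot": [0,0,-5],"fingers": 2},
  {"xyz": [0,0,0],"delta_rot": [0,0,-6],"fingers": 2},
  {"xyz": [0,0,0],"delta_rot": [0,0,-7],"fingers": 2},
  {"xyz": [0,0,0],"delta_rot": [0,0,-8],"fingers": 2},
  {"xyz": [0,0,0],"delta_rot": [0,0,-8],"fingers": 2},
  {"xyz": [0,0,0],"delta_rot": [0,0,-8],"fingers": 2},
])

```text
time_s: 3.1
eef_pos: [0.5794, -0.1005, 0.1855]
tool_rot: [-0.835, -3.028, 0.002]
contact_force: [-4.5, -0.3, 9.9]
width: 0.404
```

Emit:
step_arm([
  {"xyz": [0,0,0],"delta_rot": [0,0,0],"fingers": 6},
  {"xyz": [0,0,0],"delta_rot": [0,0,0],"fingers": 8},
  {"xyz": [0,0,0],"delta_rot": [0,0,0],"fingers": 8},
])

```text
time_s: 3.4
eef_pos: [0.5801, -0.1, 0.1838]
tool_rot: [0.834, 3.029, 0.0]
contact_force: [1.0, -0.4, 0.9]
width: 0.893
```

Emit:
step_arm([
  {"xyz": [0,0,0],"delta_rot": [0,0,1],"fingers": 8},
  {"xyz": [0,0,0],"delta_rot": [0,0,2],"fingers": 8},
  {"xyz": [0,0,0],"delta_rot": [0,0,3],"fingers": 8},
  {"xyz": [0,0,0],"delta_rot": [0,0,4],"fingers": 8},
  {"xyz": [0,0,0],"delta_rot": [0,0,5],"fingers": 8},
  {"xyz": [0,0,0],"delta_rot": [0,0,6],"fingers": 8},
  {"xyz": [0,0,0],"delta_rot": [0,0,7],"fingers": 8},
  {"xyz": [0,0,0],"delta_rot": [0,0,7.5],"fingers": 8},
  {"xyz": [0,0,0],"delta_rot": [0,0,7.5],"fingers": 8},
])

```text
time_s: 4.3
eef_pos: [0.5801, -0.0997, 0.1837]
tool_rot: [2.236, 2.207, -0.0]
contact_force: [0.3, 0.3, -0.2]
width: 0.938
```

```bash
python3 - <<'E'
from h import *
print(readout.read_state())
s=snap('side'); u,v=proj(s,[.58,-.1,.12]).astype(int)
c=s['img'][v-60:v+60,u-80:u+80,::-1]; cv2.imwrite('pics/s1c.png',cv2.resize(c,None,fx=5,fy=5,interpolation=cv2.INTER_CUBIC))
E
```

```text
{'time_s': 4.3, 'joint_pos': array([ 0.12458043,  0.45880839, -0.03436939,  1.85951498,  0.02102588,
        0.82371736,  0.06616471]), 'dq': array([ 1.24088889e-02,  6.95471926e-04, -1.54959309e-02, -6.74942867e-05,
        9.41791265e-03,  1.70798340e-03,  4.53147573e-02]), 'joint_efforts': array([-1.28473020e-01, -4.59318101e+01,  3.24852727e-01, -1.92045379e+01,
       -2.92690768e-02, -1.61817443e-03, -2.84555247e-01]), 'eef_pos': array([ 0.58010161, -0.09966844,  0.1837181 ]), 'tool_rot': array([ 2.23613614e+00,  2.20657252e+00, -3.52872885e-04]), 'contact_force': array([ 0.25084591,  0.29736899, -0.1611861 ]), 'ft_torque': array([-0.00757824,  0.01057147,  0.03256023]), 'width': 0.9383945748672432}
```

View pics/s1c.png

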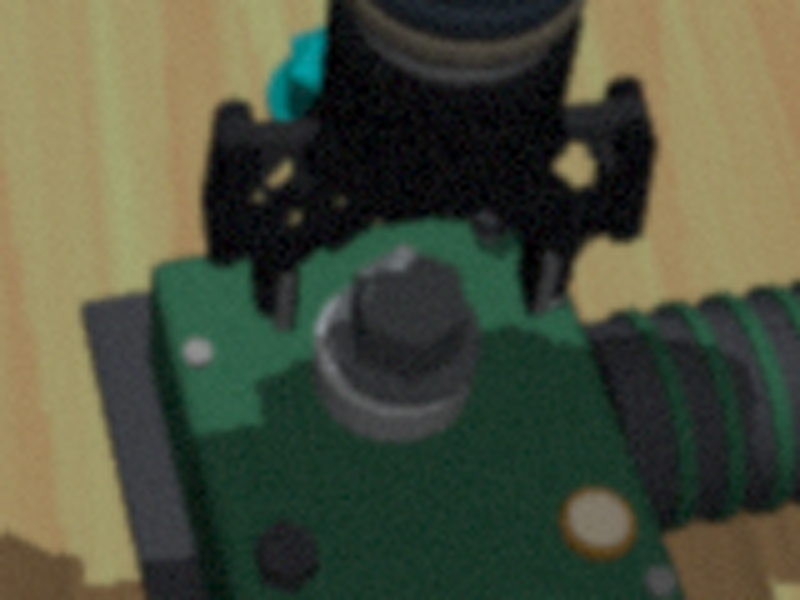

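The crop shows the cap still seated with the hexagon turned and the fingers open around it. Regripping for the second turn.

Emit:
step_arm([
  {"xyz": [0,0,0],"delta_rot": [0,0,0],"fingers": 5},
  {"xyz": [0,0,0],"delta_rot": [0,0,0],"fingers": 2},
  {"xyz": [0,0,0],"delta_rot": [0,0,0],"fingers": 2},
  {"xyz": [0,0,0],"delta_rot": [0,0,0],"fingers": 2},
  {"xyz": [0,0,0],"delta_rot": [0,0,0],"fingers": 2},
  {"xyz": [0,0,0],"delta_rot": [0,0,0],"fingers": 2},
])

```text
time_s: 4.95
eef_pos: [0.5803, -0.1, 0.1842]
tool_rot: [2.236, 2.206, 0.001]
contact_force: [-0.3, 0.2, 3.2]
width: 0.41
```

Emit:
step_arm([
  {"xyz": [0,0,0],"delta_rot": [0,0,-1],"fingers": 2},
  {"xyz": [0,0,0],"delta_rot": [0,0,-2],"fingers": 2},
  {"xyz": [0,0,0],"delta_rot": [0,0,-3],"fingers": 2},
  {"xyz": [0,0,0],"delta_rot": [0,0,-4],"fingers": 2},
  {"xyz": [0,0,0],"delta_rot": [0,0,-5],"fingers": 2},
  {"xyz": [0,0,0],"delta_rot": [0,0,-6],"fingers": 2},
  {"xyz": [0,0,0],"delta_rot": [0,0,-7],"fingers": 2},
  {"xyz": [0,0,0],"delta_rot": [0,0,-8],"fingers": 2},
  {"xyz": [0,0,0],"delta_rot": [0,0,-8.2],"fingers": 2},
  {"xyz": [0,0,0],"delta_rot": [0,0,-8.2],"fingers": 2},
])

```text
time_s: 5.95
eef_pos: [0.5691, -0.0944, 0.1828]
tool_rot: [-0.677, -3.036, -0.0]
contact_force: [-30.3, 12.4, 25.3]
width: 0.33
```

```bash
python3 - <<'E'
from h import *
print(readout.read_state())
E
```

```text
{'time_s': 5.95, 'joint_pos': array([ 0.33400397,  0.47535957, -0.31690009,  1.85769836,  0.18079109,
        0.86822107,  1.0601339 ]), 'dq': array([-0.01037258, -0.00331189,  0.00937749,  0.00300874, -0.00535602,
       -0.00152962, -0.01741767]), 'joint_efforts': array([  3.53193238, -34.64132309,   2.03731678, -29.62417245,
         3.42190728,  -8.75591397,   0.66470794]), 'eef_pos': array([ 0.56906229, -0.09441986,  0.18281312]), 'tool_rot': array([-6.77276824e-01, -3.03568763e+00, -1.73730507e-04]), 'contact_force': array([-30.34620891,  12.41123523,  25.32735608]), 'ft_torque': array([ 2.46927626,  6.55356882, -0.58001296]), 'width': 0.3304534709770361}
```

Force and width say something went wrong here (width 28 mm, tool pushed 11 mm sideways). I'll look before doing anything else.

```bash
python3 - <<'E'
from h import *
s=snap('side'); u,v=proj(s,[.58,-.1,.12]).astype(int)
s2=snap('scene'); a,b=proj(s2,[.58,-.1,.12]).astype(int)
c=np.hstack([s['img'][v-60:v+60,u-50:u+50,::-1],s2['img'][b-60:b+60,a-50:a+50,::-1]]); cv2.imwrite('pics/s2c.png',cv2.convertScaleAbs(cv2.resize(c,None,fx=4,fy=4,interpolation=cv2.INTER_CUBIC),alpha=1.8))
E
```

```text
(no output)
```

View pics/s2c.png

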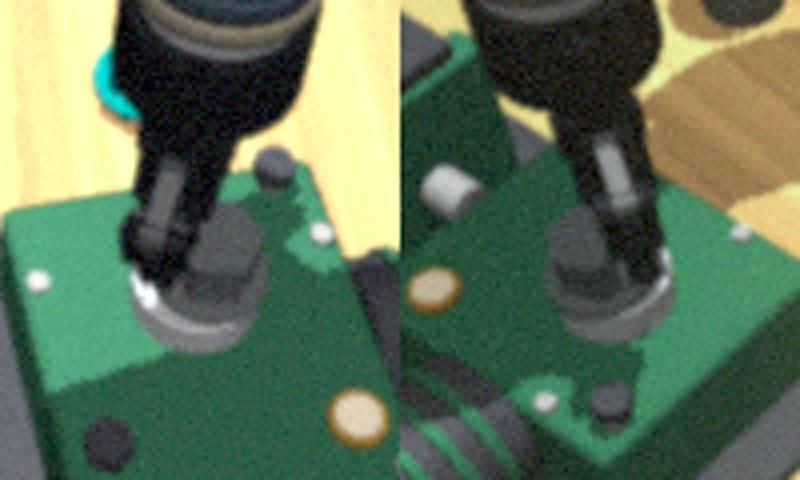

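The fingers slid off toward −x and are pinching a hexagon corner; the cap is still seated. I'll open, back off, and measure its angle from above.

Emit:
step_arm([
  {"xyz": [0,0,0],"delta_rot": [0,0,0],"fingers": 5},
  {"xyz": [0,0,0],"delta_rot": [0,0,0],"fingers": 8},
  {"xyz": [0,0,0],"delta_rot": [0,0,0],"fingers": 8},
  {"xyz": [0,0,0],"delta_rot": [0,0,0],"fingers": 8},
  {"xyz": [0,0,-3],"delta_rot": [0,0,0],"fingers": 8},
  {"xyz": [0,0,-7],"delta_rot": [0,0,1],"fingers": 8},
  {"xyz": [0,0,-12],"delta_rot": [0,0,2],"fingers": 8},
  {"xyz": [0,0,-12],"delta_rot": [0,0,3],"fingers": 8},
  {"xyz": [0,0,-12],"delta_rot": [0,0,4],"fingers": 8},
  {"xyz": [0,0,-12],"delta_rot": [0,0,5],"fingers": 8},
])

```text
time_s: 7.05
eef_pos: [0.5805, -0.1002, 0.3046]
tool_rot: [1.7, 2.64, 0.001]
contact_force: [0.4, -0.3, 0.1]
width: 0.939
```

Emit:
step_arm([
  {"xyz": [0,0,0],"delta_rot": [0,0,1],"fingers": 8},
  {"xyz": [-2,0,0],"delta_rot": [0,0,2],"fingers": 8},
  {"xyz": [-4,-1.5,0],"delta_rot": [0,0,3.2],"fingers": 8},
  {"xyz": [-4.6,-2,0],"delta_rot": [0,0,3.2],"fingers": 8},
  {"xyz": [-4.6,-2,0],"delta_rot": [0,0,3.2],"fingers": 8},
  {"xyz": [-4.6,-2,0],"delta_rot": [0,0,3.2],"fingers": 8},
])

```text
time_s: 7.65
eef_pos: [0.5814, -0.149, 0.3039]
tool_rot: [-2.233, -2.209, -0.002]
contact_force: [-0.7, 0.5, 0.5]
width: 0.938
```

```bash
python3 - <<'E'
from h import *
s=snap('wrist','w2'); print(readout.read_state()['eef_pos'],readout.read_state()['tool_rot'])
u,v=proj(s,[.58,-.1,.125]).astype(int)
x0,y0=max(0,u-50),max(0,v-50);print(x0,y0)
c=s['img'][y0:y0+100,x0:x0+100,::-1]; cv2.imwrite('pics/w2c.png',cv2.resize(c,None,fx=6,fy=6,interpolation=cv2.INTER_CUBIC))
E
```

```text
[ 0.58147321 -0.14864934  0.30400339] [-2.23294327e+00 -2.20927654e+00 -1.73450716e-03]
198 84
```

View pics/w2c.png

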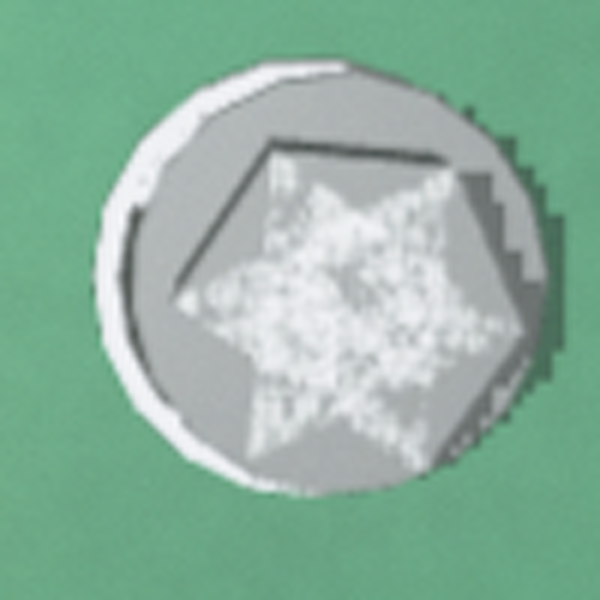

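The crop shows the cap still in the port, shifted a little to the right by the play, with vertices at (272,148), (452,165), (522,325), (425,468), (252,458) and (178,298).

```bash
python3 - <<'E'
from h import *
s=dict(np.load('pics/w2.npz'))
V=[(272,148),(452,165),(522,325),(425,468),(252,458),(178,298)]
P=np.array([ray(s,198+p[0]/6,84+p[1]/6,.129)[:2] for p in V])
for i in range(3):
    d=P[i]-P[i+3];print(np.hypot(*d),np.degrees(np.arctan2(d[1],d[0]))%60,(P[i]+P[i+3])/2)
print(P.mean(0))
for p,q in [((272,62),(320,492))]:pass
print('rim c',ray(s,198+320/6,84+275/6,.1))
E
```

```text
0.04162263735530516 55.103413926036126 [ 0.58527654 -0.1004368 ]
0.0416016594498607 54.94207210104005 [ 0.58518828 -0.10076789]
0.04066499619429612 54.836291506237295 [ 0.58527225 -0.10037828]
[ 0.58524569 -0.10052766]
rim c [ 0.58154518 -0.09995087  0.1       ]
```

Flats are now at 25° world, so the cap is at about 139° relative to the gearbox. The second grip slipped partway because it held only the top of the hexagon. I'll regrip lower and on the measured centre.

Emit:
step_arm([
  {"xyz": [2.5,0.2,2],"delta_rot": [0,0,1],"fingers": 8},
  {"xyz": [4.9,0.2,5],"delta_rot": [0,0,2],"fingers": 8},
  {"xyz": [4.9,0.2,8],"delta_rot": [0,0,3],"fingers": 8},
  {"xyz": [4.9,0.2,10],"delta_rot": [0,0,4],"fingers": 8},
  {"xyz": [4.9,0.2,12],"delta_rot": [0,0,4.3],"fingers": 8},
  {"xyz": [4.9,0.2,12],"delta_rot": [0,0,4.3],"fingers": 6},
  {"xyz": [4.9,0.2,12],"delta_rot": [0,0,4.3],"fingers": 5},
  {"xyz": [4.9,0.2,12.3],"delta_rot": [0,0,4.3],"fingers": 5},
  {"xyz": [4.9,0.2,12.6],"delta_rot": [0,0,4.3],"fingers": 5},
])

```text
time_s: 8.6
eef_pos: [0.5846, -0.1011, 0.1791]
tool_rot: [2.788, 1.446, 0.004]
contact_force: [-0.3, -0.4, -0.4]
width: 0.586
```

Emit:
step_arm([
  {"xyz": [0,0,0.2],"delta_rot": [0,0,0],"fingers": 5},
  {"xyz": [0,0,0.4],"delta_rot": [0,0,0],"fingers": 5},
])

```text
time_s: 8.8
eef_pos: [0.5841, -0.1009, 0.1751]
tool_rot: [-2.789, -1.446, -0.001]
contact_force: [-2.5, 1.3, 10.2]
width: 0.587
```

Emit:
step_arm([
  {"xyz": [0,0,-0.5],"delta_rot": [0,0,0],"fingers": 5},
  {"xyz": [0,0,-0.5],"delta_rot": [0,0,0],"fingers": 3.5},
  {"xyz": [0,0,-0.5],"delta_rot": [0,0,0],"fingers": 2},
  {"xyz": [0,0,-0.5],"delta_rot": [0,0,0],"fingers": 2},
  {"xyz": [0,0,-0.5],"delta_rot": [0,0,0],"fingers": 2},
  {"xyz": [0,0,-0.5],"delta_rot": [0,0,0],"fingers": 2},
])

```text
time_s: 9.4
eef_pos: [0.5828, -0.1006, 0.1793]
tool_rot: [-2.788, -1.442, 0.002]
contact_force: [-3.9, 1.4, 7.0]
width: 0.408
```

Emit:
step_arm([
  {"xyz": [0,0,0],"delta_rot": [0,0,-1],"fingers": 2},
  {"xyz": [0,0,0],"delta_rot": [0,0,-2],"fingers": 2},
  {"xyz": [0,0,0],"delta_rot": [0,0,-2.5],"fingers": 2},
  {"xyz": [0,0,0],"delta_rot": [0,0,-2.5],"fingers": 2},
])

```text
time_s: 9.8
eef_pos: [0.5831, -0.101, 0.1795]
tool_rot: [-2.503, -1.892, -0.003]
contact_force: [-5.0, 2.1, 6.1]
width: 0.407
```

Emit:
step_arm([
  {"xyz": [0,0,0],"delta_rot": [0,0,-0.7],"fingers": 2},
  {"xyz": [0,0,0],"delta_rot": [0,0,-1.4],"fingers": 2},
  {"xyz": [0,0,0],"delta_rot": [0,0,-2],"fingers": 2},
  {"xyz": [0,0,0],"delta_rot": [0,0,-2.6],"fingers": 2},
  {"xyz": [0,0,0],"delta_rot": [0,0,-2.6],"fingers": 2},
])

```text
time_s: 10.3
eef_pos: [0.5817, -0.0953, 0.1796]
tool_rot: [-2.102, -2.32, -0.004]
contact_force: [-12.1, 11.3, 16.4]
width: 0.412
```

```bash
python3 -c "
from h import *
r=readout.read_state();print(r['ft_torque'],r['contact_force'],r['width'])"
```

```text
[ 2.13979346  2.73839407 -0.88118622] [-12.13046876  11.25701841  16.42859016] 0.41151238929614053
```

Resistance appears near 180°: z torque 0.9 Nm with the tool pushed aside, which is consistent with the stop. I'll back off slightly and test with a small lift.

Emit:
step_arm([
  {"xyz": [0,0,0],"delta_rot": [0,0,0.4],"fingers": 2},
  {"xyz": [0,0,0],"delta_rot": [0,0,0.6],"fingers": 2},
  {"xyz": [0,0,0],"delta_rot": [0,0,0.6],"fingers": 2},
])

```text
time_s: 10.6
eef_pos: [0.5812, -0.096, 0.1795]
tool_rot: [-2.195, -2.234, 0.001]
contact_force: [-10.9, 10.1, 12.7]
width: 0.41
```

Emit:
step_arm([
  {"xyz": [0,0,-0.3],"delta_rot": [0,0,0.6],"fingers": 2},
  {"xyz": [0,0,-0.6],"delta_rot": [0,0,0.6],"fingers": 2},
  {"xyz": [0,0,-0.6],"delta_rot": [0,0,0.6],"fingers": 2},
])

```text
time_s: 10.9
eef_pos: [0.5816, -0.0983, 0.1813]
tool_rot: [-2.295, -2.134, 0.0]
contact_force: [-2.0, 7.7, -14.4]
width: 0.411
```

Not free there: it pulls back with 14 N, and I also turned back 1.2 units in total. Lower, release and measure again from above.

Emit:
step_arm([
  {"xyz": [0,0,0.5],"delta_rot": [0,0,0],"fingers": 2},
  {"xyz": [0,0,0.5],"delta_rot": [0,0,0],"fingers": 5},
  {"xyz": [0,0,0.5],"delta_rot": [0,0,0],"fingers": 8},
  {"xyz": [0,0,0.5],"delta_rot": [0,0,0],"fingers": 8},
  {"xyz": [0,0,-4],"delta_rot": [0,0,0],"fingers": 8},
  {"xyz": [-2,0,-8],"delta_rot": [0,0,0],"fingers": 8},
  {"xyz": [-6,0,-12],"delta_rot": [0,0,0],"fingers": 8},
  {"xyz": [-7,0,-12],"delta_rot": [0,0,0],"fingers": 8},
  {"xyz": [-7,0,-12],"delta_rot": [0,0,0],"fingers": 8},
  {"xyz": [-7,0,-12],"delta_rot": [0,0,0],"fingers": 8},
])

```text
time_s: 11.9
eef_pos: [0.5785, -0.1703, 0.3036]
tool_rot: [-2.296, -2.141, 0.001]
contact_force: [-0.6, 0.5, -0.8]
width: 0.939
```

```bash
python3 - <<'E'
from h import *
s=snap('wrist','w3'); print(readout.read_state()['eef_pos'],readout.read_state()['tool_rot'])
u,v=proj(s,[.58,-.1,.125]).astype(int)
x0,y0=max(0,u-50),max(0,v-50);print(x0,y0)
c=s['img'][y0:y0+100,x0:x0+100,::-1]; cv2.imwrite('pics/w3c.png',cv2.resize(c,None,fx=6,fy=6,interpolation=cv2.INTER_CUBIC))
E
```

```text
[ 0.57850327 -0.16939377  0.30316939] [-2.29344847e+00 -2.14239865e+00  1.27804757e-03]
197 54
```

View pics/w3c.png

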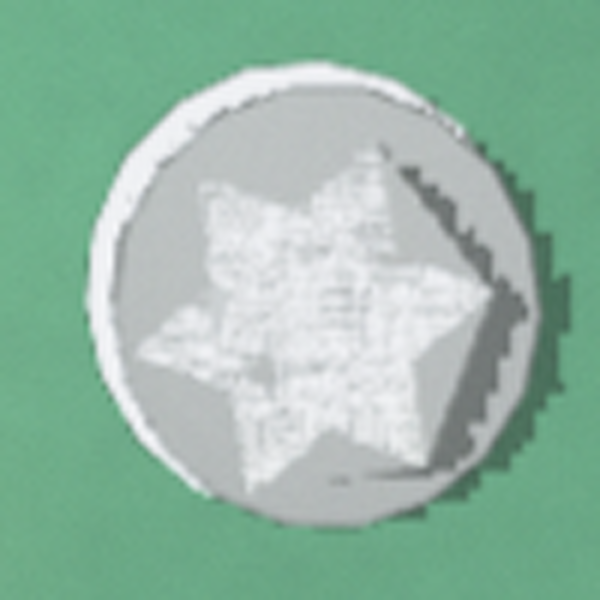

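The star tips (hexagon vertices) are at crop (375,150), (490,293), (427,465), (252,487), (140,355) and (205,185). The cap is still in the collar.

```bash
python3 - <<'E'
from h import *
s=dict(np.load('pics/w3.npz'))
def m(V,z): return np.array([ray(s,197+p[0]/6,54+p[1]/6,z)[:2] for p in V])
P=m([(375,150),(490,293),(427,465),(252,487),(140,355),(205,185)],.129)
for i in range(3):
    d=P[i]-P[i+3];print(np.hypot(*d),np.degrees(np.arctan2(d[1],d[0]))%60)
print('hex',P.mean(0),'disc',m([(325,305)],.105),'rim',m([(318,290)],.1))
s=dict(np.load('pics/w2.npz'))
ray2=lambda p,z: ray(s,198+p[0]/6,84+p[1]/6,z)[:2]
print('before disc',ray2((337,278),.105))
# gearbox yaw from masks: green top, both frames
for f in ['w1','w2','w3']:
    s=dict(np.load(f'pics/{f}.npz')); im=s['img']
    hsv=cv2.cvtColor(im,cv2.COLOR_RGB2HSV)
    for nm,pts in [('screws',None)]:
        g=cv2.cvtColor(im,cv2.COLOR_RGB2GRAY); mk=((g>200)&(hsv[:,:,1]<40)).astype(np.uint8)
        n,l,st,c=cv2.connectedComponentsWithStats(mk)
        for i in range(1,n):
            if 40<st[i,4]<300: q=ray(s,*c[i],.082);print(f,c[i].round(),st[i,4],q[:2].round(4))
E
```

```text
0.04002603844972165 5.0758518317903025
0.040749368724200236 5.684930913909556
0.04014339797435131 5.111219132445733
hex [ 0.58130857 -0.1025492 ] disc [[ 0.5823321  -0.10194742]] rim [[ 0.58151326 -0.10035875]]
before disc [ 0.58376278 -0.09969174]
w1 [318.  92.] 121 [ 0.6434 -0.074 ]
w1 [224. 100.] 86 [ 0.5668 -0.0799]
w1 [262. 104.] 51 [ 0.5983 -0.0832]
w1 [157. 111.] 120 [ 0.5114 -0.0885]
w2 [327.  94.] 122 [ 0.6434 -0.0741]
w2 [166. 114.] 118 [ 0.5115 -0.0886]
w3 [326.  60.] 133 [ 0.6435 -0.0739]
w3 [163.  92.] 124 [ 0.5115 -0.0884]
```

Flats are now at −24.7° (about 149° relative). The width says the jaws stayed aligned with the hexagon, so on release the sideways spring-back dragged the easily turning cap back about 20°. The lift test was at about 169.5°, just short of free. I'll grip again, centred, turn in small steps and lift without releasing.

Emit:
step_arm([
  {"xyz": [3,-0.1,2],"delta_rot": [0,0,1],"fingers": 8},
  {"xyz": [6.8,-0.2,5],"delta_rot": [0,0,2],"fingers": 8},
  {"xyz": [6.8,-0.2,8],"delta_rot": [0,0,2.6],"fingers": 8},
  {"xyz": [6.8,-0.2,11],"delta_rot": [0,0,2.6],"fingers": 8},
  {"xyz": [6.8,-0.2,12.4],"delta_rot": [0,0,2.6],"fingers": 6.5},
  {"xyz": [6.8,-0.2,12.4],"delta_rot": [0,0,2.6],"fingers": 5},
  {"xyz": [6.8,-0.2,12.4],"delta_rot": [0,0,2.6],"fingers": 2},
  {"xyz": [6.8,-0.2,12.4],"delta_rot": [0,0,2.6],"fingers": 2},
  {"xyz": [6.8,-0.2,12.4],"delta_rot": [0,0,2.6],"fingers": 2},
  {"xyz": [6.8,-0.2,12.4],"delta_rot": [0,0,2.6],"fingers": 2},
])

```text
time_s: 12.95
eef_pos: [0.5807, -0.1019, 0.1815]
tool_rot: [-2.645, -1.691, 0.001]
contact_force: [-4.5, 3.4, -1.7]
width: 0.412
```

Emit:
step_arm([
  {"xyz": [0,0,0],"delta_rot": [0,0,-0.8],"fingers": 2},
  {"xyz": [0,0,0],"delta_rot": [0,0,-1.6],"fingers": 2},
  {"xyz": [0,0,0],"delta_rot": [0,0,-2.0],"fingers": 2},
  {"xyz": [0,0,0],"delta_rot": [0,0,-2.0],"fingers": 2},
])

```text
time_s: 13.35
eef_pos: [0.5812, -0.0994, 0.1821]
tool_rot: [-2.389, -2.03, -0.008]
contact_force: [-5.1, 10.3, 0.3]
width: 0.408
```

Emit:
step_arm([
  {"xyz": [0,0,0],"delta_rot": [0,0,-0.5],"fingers": 2},
  {"xyz": [0,0,0],"delta_rot": [0,0,-1.0],"fingers": 2},
  {"xyz": [0,0,0],"delta_rot": [0,0,-1.0],"fingers": 2},
])

```text
time_s: 13.65
eef_pos: [0.5808, -0.0966, 0.182]
tool_rot: [-2.235, -2.195, -0.01]
contact_force: [-5.3, 14.3, 1.4]
width: 0.41
```

Lateral force builds along tool +x, so I'm pressing the cap against the play. I'll shift the command to unload it, turn a bit more, then test a lift.

Emit:
step_arm([
  {"xyz": [0.3,0,0],"delta_rot": [0,0,0],"fingers": 2},
  {"xyz": [0.5,0,0],"delta_rot": [0,0,0],"fingers": 2},
  {"xyz": [0.5,0,0],"delta_rot": [0,0,-0.4],"fingers": 2},
  {"xyz": [0.5,0,0],"delta_rot": [0,0,-0.4],"fingers": 2},
])

```text
time_s: 14.05
eef_pos: [0.5806, -0.0951, 0.1819]
tool_rot: [-2.179, -2.254, -0.005]
contact_force: [-6.1, 8.5, 1.2]
width: 0.409
```

```bash
python3 - <<'E'
from h import *
r=readout.read_state();print(r['ft_torque'],r['contact_force'],r['eef_pos'],r['width'])
s=snap('side'); u,v=proj(s,[.58,-.1,.115]).astype(int)
s2=snap('scene'); a,b=proj(s2,[.58,-.1,.115]).astype(int)
c=np.hstack([s['img'][v-35:v+35,u-35:u+35,::-1],s2['img'][b-35:b+35,a-35:a+35,::-1]]); cv2.imwrite('pics/s3c.png',cv2.convertScaleAbs(cv2.resize(c,None,fx=5.7,fy=5.7,interpolation=cv2.INTER_CUBIC),alpha=2.2))
E
```

```text
[ 1.78028061  0.95316707 -1.94729097] [-6.06155596  8.51277602  1.15845558] [ 0.58060825 -0.09507152  0.18190556] 0.4094691816202644
```

View pics/s3c.png

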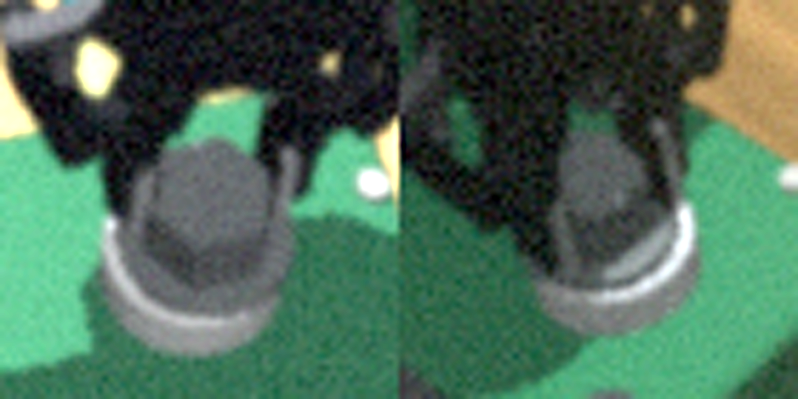

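The pads are squarely on the flats and the cap is seated. A z torque of −1.95 Nm means it is at the stop. I'll unload both the twist and the side force, then lift a little.

Emit:
step_arm([
  {"xyz": [0.2,-0.1,0],"delta_rot": [0,0,0.3],"fingers": 2},
  {"xyz": [0.2,-0.1,0],"delta_rot": [0,0,0.6],"fingers": 2},
  {"xyz": [0.2,-0.1,0],"delta_rot": [0,0,0.6],"fingers": 2},
])

```text
time_s: 14.45
eef_pos: [0.5809, -0.0948, 0.182]
tool_rot: [-2.269, -2.171, -0.004]
contact_force: [-3.1, 4.0, 0.6]
width: 0.411
```

```bash
python3 - <<'E'
from h import *
r=readout.read_state();print(r['ft_torque'],r['contact_force'],r['eef_pos'],r['tool_rot'])
E
```

```text
[ 1.01935519  0.20267336 -0.89103191] [-3.14482028  4.02492993  0.59906376] [ 0.58090518 -0.09478444  0.18200612] [-2.26919231 -2.17148044 -0.00381845]
```

Emit:
step_arm([
  {"xyz": [0,0,-0.2],"delta_rot": [0,0,0],"fingers": 2},
  {"xyz": [0,0,-0.4],"delta_rot": [0,0,0],"fingers": 2},
  {"xyz": [0,0,-0.4],"delta_rot": [0,0,0],"fingers": 2},
])

```text
time_s: 14.75
eef_pos: [0.5807, -0.095, 0.1823]
tool_rot: [-2.268, -2.172, -0.004]
contact_force: [4.7, 3.7, -21.5]
width: 0.41
```

```bash
python3 - <<'E'
from h import *
r=readout.read_state();print(r['ft_torque'],r['contact_force'],r['eef_pos'],r['tool_rot'],r['width'])
E
```

```text
[ 1.15877005 -1.74444114 -0.89047674] [  4.72940379   3.71543077 -21.50516018] [ 0.58073592 -0.09504355  0.18227208] [-2.26774272 -2.17158247 -0.00372641] 0.40988712223224805
```

It's still hooked. The side force (+y on the tool) fits the −x lug touching the stop while the cap sits 2 mm off to −y in its play (rim y −0.1004, hex y −0.1025). That narrows the free window. I'll push the cap +y to centre it, turn further, and lift again.

Emit:
step_arm([
  {"xyz": [0.2,0,0.4],"delta_rot": [0,0,0],"fingers": 2},
  {"xyz": [0.4,0,0.4],"delta_rot": [0,0,0],"fingers": 2},
  {"xyz": [0.4,0,0.4],"delta_rot": [0,0,0],"fingers": 2},
])

```text
time_s: 15.05
eef_pos: [0.5809, -0.0945, 0.182]
tool_rot: [2.269, 2.169, -0.002]
contact_force: [-3.5, -3.9, 2.8]
width: 0.413
```

```bash
python3 - <<'E'
from h import *
r=readout.read_state();print(r['ft_torque'],r['contact_force'],r['eef_pos'],r['tool_rot'],r['width'])
E
```

```text
[-0.52882129  0.34678858 -0.93772599] [-3.45927516 -3.86130996  2.83192762] [ 0.5808754  -0.09445686  0.18200976] [ 2.26879805e+00  2.16948577e+00 -1.89554631e-03] 0.413462109041461
```

Emit:
step_arm([
  {"xyz": [0,0,0],"delta_rot": [0,0,-0.5],"fingers": 2},
  {"xyz": [0,0,0],"delta_rot": [0,0,-0.9],"fingers": 2},
  {"xyz": [0,0,0],"delta_rot": [0,0,-0.9],"fingers": 2},
])

```text
time_s: 15.35
eef_pos: [0.5783, -0.0841, 0.1812]
tool_rot: [-2.11, -2.309, -0.005]
contact_force: [-11.8, 26.8, 6.4]
width: 0.299
```

```bash
python3 - <<'E'
from h import *
r=readout.read_state();print(r['ft_torque'],r['contact_force'],r['eef_pos'],r['tool_rot'],r['width'])
E
```

```text
[ 5.29130901  2.71527348 -0.04640834] [-11.78062539  26.79213753   6.41837094] [ 0.57831089 -0.08414305  0.18118178] [-2.11048767 -2.3092229  -0.0046034 ] 0.29907035807858723
```

It squeezed off again. I'll unload first so the cap isn't dragged, then release and measure where it's blocked.

Emit:
step_arm([
  {"xyz": [0.8,-0.2,0],"delta_rot": [0,0,0],"fingers": 2},
  {"xyz": [1.2,-0.2,0],"delta_rot": [0,0,0],"fingers": 4},
  {"xyz": [1.2,-0.2,0],"delta_rot": [0,0,0],"fingers": 8},
  {"xyz": [1.2,-0.2,0],"delta_rot": [0,0,0],"fingers": 8},
  {"xyz": [1.2,-0.2,-4],"delta_rot": [0,0,0],"fingers": 8},
  {"xyz": [-2,-0.2,-8],"delta_rot": [0,0,0.8],"fingers": 8},
  {"xyz": [-6,-0.2,-12],"delta_rot": [0,0,0.8],"fingers": 8},
  {"xyz": [-8.5,-0.2,-12],"delta_rot": [0,0,0.8],"fingers": 8},
  {"xyz": [-8.5,-0.2,-12],"delta_rot": [0,0,0.8],"fingers": 8},
  {"xyz": [-8.5,-0.2,-12],"delta_rot": [0,0,0.8],"fingers": 8},
])

```text
time_s: 16.35
eef_pos: [0.5857, -0.1786, 0.3009]
tool_rot: [2.255, 2.187, -0.0]
contact_force: [0.7, 0.1, -0.2]
width: 0.936
```

```bash
python3 - <<'E'
from h import *
s=snap('wrist','w4'); print(readout.read_state()['eef_pos'],readout.read_state()['tool_rot'])
u,v=proj(s,[.58,-.1,.125]).astype(int)
x0,y0=max(0,u-50),max(0,v-50);print(x0,y0)
c=s['img'][y0:y0+100,x0:x0+100,::-1]; cv2.imwrite('pics/w4c.png',cv2.resize(c,None,fx=6,fy=6,interpolation=cv2.INTER_CUBIC))
E
```

```text
[ 0.58574168 -0.17699673  0.30046061] [-2.25202605e+00 -2.18932329e+00  1.34696029e-04]
189 41
```

View pics/w4c.png

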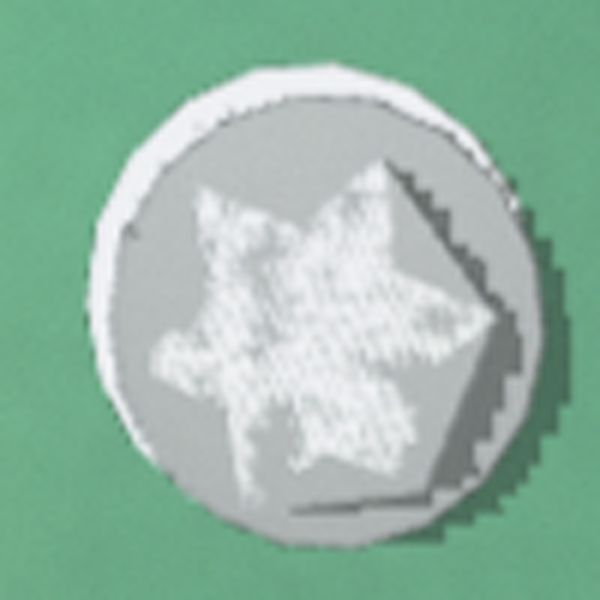

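The cap again ended up near flats 36° mod 60, with a wide bright crescent of collar at the upper left. I'll measure its offset and possible tilt by fitting the disc and collar outlines in all three views.

```bash
python3 - <<'E'
from h import *
def m(s,o,k,V,z): return np.array([ray(s,o[0]+p[0]/k,o[1]+p[1]/k,z)[:2] for p in V])
def circ(P):
    A=np.c_[2*P,np.ones(len(P))];x=np.linalg.lstsq(A,(P**2).sum(1),rcond=None)[0];return x[:2].round(4),round(np.sqrt(x[2]+x[:2]@x[:2]),4)
W={'w1':((161,42),4),'w2':((198,84),6),'w3':((197,54),6),'w4':((189,41),6)}
D={'w1':[(195,285),(250,225),(314,208),(385,235),(440,300),(452,350)],
'w2':[(135,210),(128,300),(200,430),(345,68),(440,100),(545,270),(320,492)],
'w3':[(115,300),(150,170),(190,128),(300,85),(400,98),(540,310),(330,527),(210,490)],
'w4':[(112,320),(125,230),(210,130),(330,97),(440,125),(540,320),(320,547),(160,465)]}
R={'w1':[(200,255),(250,212),(314,200),(385,218)],'w2':[(97,280),(140,150),(230,75),(340,62),(110,350)],
'w3':[(90,300),(130,170),(200,95),(315,62),(390,75)],'w4':[(90,300),(120,180),(200,95),(330,65),(420,95)]}
H={'w1':[(318,248),(412,318),(402,440),(300,487),(205,420),(222,302)],'w2':[(272,148),(452,165),(522,325),(425,468),(252,458),(178,298)],
'w3':[(375,150),(490,293),(427,465),(252,487),(140,355),(205,185)],'w4':[(385,162),(492,317),(430,498),(250,503),(148,360),(203,188)]}
for n in W:
    s=dict(np.load(f'pics/{n}.npz'));o,k=W[n]
    print(n,'cam',(-s['R'].T@s['t']).round(3),'disc',circ(m(s,o,k,D[n],.105)),'rim',circ(m(s,o,k,R[n],.1)),'hex',circ(m(s,o,k,H[n],.129)))
    P=m(s,o,k,H[n],.129);print([round(np.degrees(np.arctan2(*(P[i]-P[i+3])[::-1]))%60,1) for i in range(3)], s['R'][2].round(3))
E
```

```text
w1 cam [ 0.591 -0.065  0.374] disc (array([ 0.5805, -0.101 ]), np.float64(0.0261)) rim (array([ 0.5802, -0.1012]), np.float64(0.0283)) hex (array([ 0.5806, -0.1014]), np.float64(0.0204))
[np.float64(24.7), np.float64(25.7), np.float64(22.3)] [ 0.    -0.328 -0.945]
w2 cam [ 0.584 -0.063  0.374] disc (array([ 0.5836, -0.1007]), np.float64(0.0268)) rim (array([ 0.5807, -0.1013]), np.float64(0.0283)) hex (array([ 0.5851, -0.1006]), np.float64(0.0207))
[np.float64(55.1), np.float64(54.9), np.float64(54.8)] [-0.003 -0.327 -0.945]
w3 cam [ 0.586 -0.085  0.374] disc (array([ 0.5823, -0.1027]), np.float64(0.0269)) rim (array([ 0.5815, -0.1026]), np.float64(0.0292)) hex (array([ 0.5815, -0.1028]), np.float64(0.0202))
[np.float64(5.1), np.float64(5.7), np.float64(5.1)] [-0.024 -0.326 -0.945]
w4 cam [ 0.59  -0.093  0.371] disc (array([ 0.5818, -0.1037]), np.float64(0.0266)) rim (array([ 0.5802, -0.1011]), np.float64(0.0278)) hex (array([ 0.582 , -0.1042]), np.float64(0.0201))
[np.float64(5.2), np.float64(5.0), np.float64(5.1)] [-0.009 -0.329 -0.944]
```

```bash
python3 - <<'E'
from h import *
s=dict(np.load('pics/side0.npz'));s2=dict(np.load('pics/scene0.npz'))
for nm,s,off in [('side',s,0),('scene',s2,400)]:
    c=proj(s,[.58,-.1,.115]).astype(int)
    for f in (2,35):
        a=np.radians(f+30+60*np.arange(6))
        for z in (.129,.105):
            P=[(proj(s,[.581+.0208*np.cos(t),-.102+.0208*np.sin(t),z])-c+35)*5.7 for t in a]
            print(nm,f,z,[(int(p[0])+off,int(p[1])) for p in P])
E
```

```text
side 2 0.129 [(259, 148), (194, 126), (142, 160), (155, 219), (222, 243), (274, 207)]
side 2 0.105 [(251, 192), (187, 169), (136, 204), (149, 262), (214, 285), (266, 250)]
side 35 0.129 [(226, 129), (159, 139), (140, 193), (189, 240), (257, 229), (275, 173)]
side 35 0.105 [(218, 172), (153, 182), (134, 236), (182, 282), (249, 272), (266, 216)]
scene 2 0.129 [(565, 220), (629, 204), (651, 157), (609, 126), (546, 141), (523, 187)]
scene 2 0.105 [(579, 268), (642, 253), (663, 206), (622, 175), (560, 190), (538, 236)]
scene 35 0.129 [(602, 217), (649, 179), (634, 135), (573, 128), (526, 165), (539, 210)]
scene 35 0.105 [(616, 266), (662, 228), (647, 184), (587, 177), (540, 214), (554, 259)]
```

In the last side crop the bottom vertex was near (190,290), which fits flats at 35° and not the jaw angle. So the cap didn't move; it was already at the CCW stop, and the jaws slipped round it. It had pivoted about one lug, off-centre, to about 200–209°. I overshot the window, so I'll grip on the flats, centre it, turn clockwise about 29°, then test a lift.

Emit:
step_arm([
  {"xyz": [3,-0.3,2],"delta_rot": [0,0,1],"fingers": 8},
  {"xyz": [7.3,-0.6,5],"delta_rot": [0,0,2],"fingers": 8},
  {"xyz": [7.3,-0.6,8],"delta_rot": [0,0,2.9],"fingers": 8},
  {"xyz": [7.3,-0.6,11],"delta_rot": [0,0,2.9],"fingers": 8},
  {"xyz": [7.3,-0.6,12.2],"delta_rot": [0,0,2.9],"fingers": 6.5},
  {"xyz": [7.3,-0.6,12.2],"delta_rot": [0,0,2.9],"fingers": 5},
  {"xyz": [7.3,-0.6,12.2],"delta_rot": [0,0,2.9],"fingers": 2},
  {"xyz": [7.3,-0.6,12.2],"delta_rot": [0,0,2.9],"fingers": 2},
  {"xyz": [7.3,-0.6,12.2],"delta_rot": [0,0,2.9],"fingers": 2},
  {"xyz": [7.3,-0.6,12.2],"delta_rot": [0,0,2.9],"fingers": 2},
])

```text
time_s: 17.4
eef_pos: [0.5808, -0.1026, 0.1798]
tool_rot: [-2.643, -1.694, 0.003]
contact_force: [-7.3, 2.9, 3.0]
width: 0.407
```

Emit:
step_arm([
  {"xyz": [0.1,-0.1,0],"delta_rot": [0,0,0.8],"fingers": 2},
  {"xyz": [0.2,-0.3,0],"delta_rot": [0,0,1.6],"fingers": 2},
  {"xyz": [0.2,-0.3,0],"delta_rot": [0,0,2.4],"fingers": 2},
  {"xyz": [0.2,-0.3,0],"delta_rot": [0,0,3],"fingers": 2},
  {"xyz": [0.2,-0.3,0],"delta_rot": [0,0,3.5],"fingers": 2},
  {"xyz": [0.2,-0.3,0],"delta_rot": [0,0,3.5],"fingers": 2},
])

```text
time_s: 18.0
eef_pos: [0.5857, -0.0972, 0.1818]
tool_rot: [2.973, 1.008, 0.024]
contact_force: [8.8, 6.5, -5.5]
width: 0.407
```

```bash
python3 - <<'E'
from h import *
r=readout.read_state();print(r['ft_torque'],r['contact_force'],r['eef_pos'],r['tool_rot'],r['width'])
E
```

```text
[ 1.01478509 -2.29897251  0.71490345] [ 8.81184085  6.46112194 -5.54880726] [ 0.58574539 -0.0972451   0.18178273] [2.97260866 1.00789953 0.02350199] 0.4073780602241722
```

Emit:
step_arm([
  {"xyz": [0,0,-0.2],"delta_rot": [0,0,0],"fingers": 2},
  {"xyz": [0,0,-0.4],"delta_rot": [0,0,0],"fingers": 2},
  {"xyz": [0,0,-0.4],"delta_rot": [0,0,0],"fingers": 2},
])

```text
time_s: 18.3
eef_pos: [0.5857, -0.0972, 0.1823]
tool_rot: [2.97, 1.014, 0.023]
contact_force: [16.8, 3.8, -27.1]
width: 0.409
```

It resists clockwise as well and won't lift. I need the true hexagon angle while it's gripped, and the wrist camera can see between the fingers. I'll use my last picture for a composite: wrist crop plus side crop.

```bash
python3 - <<'E'
from h import *
w=snap('wrist','w5'); s=snap('side','s5')
r=readout.read_state(); print(r['eef_pos'],r['width'],-w['R'].T@w['t'])
u,v=proj(w,[.581,-.102,.125]).astype(int); print('wrist px',u,v)
# top-down rectified map of plane z=.129, 0.2mm/px, 100mm square -> x right, y up
def top(s,z=.129,c=(.581,-.101),n=400,k=.0002):
    j,i=np.meshgrid(np.arange(n),np.arange(n)); X=np.stack([c[0]+(j-n/2)*k,c[1]-(i-n/2)*k,np.full(j.shape,z)],-1)
    p=X@s['R'].T+s['t']; p=p@s['mtx'].T; p=(p[...,:2]/p[...,2:]).astype(np.float32)
    return cv2.remap(s['img'],p[...,0],p[...,1],cv2.INTER_CUBIC)[:,:,::-1]
cv2.imwrite('pics/w5c.png',cv2.convertScaleAbs(np.hstack([top(w),cv2.convertScaleAbs(top(s),alpha=1.8)]),alpha=1.3))
E
```

```text
[ 0.58571941 -0.09717904  0.18227127] 0.4042187802854148 [ 0.65293856 -0.04446542  0.25381058]
wrist px 254 306
```

View pics/w5c.png

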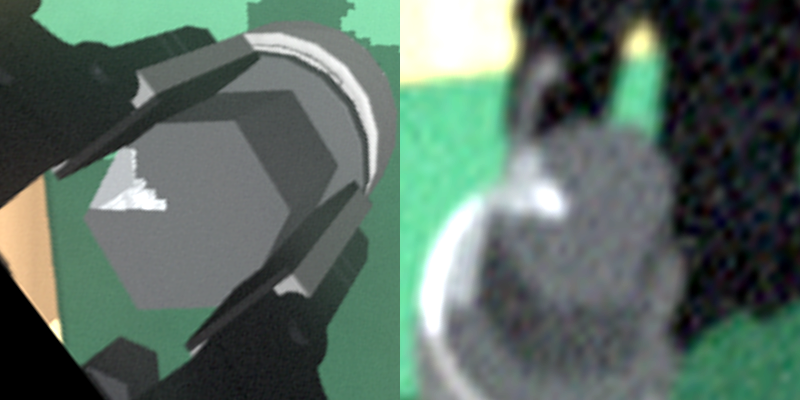

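The rectified view shows the cap seated at z≈0.129 with hexagon vertices at (88,213), (130,122), (238,122), (290,213) and (138,308). Flats are at 30° and the centre is (0.5788, −0.1036). The jaws sit 9 mm off toward tool +x and misaligned. I'll regrip centred and aligned, then watch torque against the true cap angle in small turns, with the angle read numerically.

Emit:
step_arm([
  {"xyz": [0,0,0.4],"delta_rot": [0,0,0],"fingers": 4},
  {"xyz": [0,0,0.4],"delta_rot": [0,0,0],"fingers": 6},
  {"xyz": [-0.2,0.3,0.4],"delta_rot": [0,0,-1],"fingers": 6},
  {"xyz": [-0.2,0.3,0.4],"delta_rot": [0,0,-2],"fingers": 6},
  {"xyz": [-0.2,0.3,0.4],"delta_rot": [0,0,-2.8],"fingers": 6},
  {"xyz": [-0.2,0.3,0.4],"delta_rot": [0,0,-2.8],"fingers": 6},
])

```text
time_s: 19.0
eef_pos: [0.5807, -0.1053, 0.1804]
tool_rot: [2.726, 1.558, 0.003]
contact_force: [0.2, -0.2, 0.1]
width: 0.695
```

```bash
cat >> h.py <<'E'
def top(s,z=.129,c=(.581,-.101),n=400,k=.0002):
    j,i=np.meshgrid(np.arange(n),np.arange(n)); X=np.stack([c[0]+(j-n/2)*k,c[1]-(i-n/2)*k,np.full(j.shape,z)],-1)
    p=X@np.array(s['R']).T+s['t']; p=p@np.array(s['mtx']).T; p=(p[...,:2]/p[...,2:]).astype(np.float32)
    return cv2.remap(s['img'],p[...,0],p[...,1],cv2.INTER_CUBIC)
def hexa(s,seed=None,tol=3):
    im=cv2.medianBlur(top(s),5); g=cv2.cvtColor(im,cv2.COLOR_RGB2GRAY)
    e=cv2.Canny(g,25,60)
    c=np.array(seed if seed is not None else (.581,-.101)); ctr=np.array([200+(c[0]-.581)/.0002,200-(c[1]+.101)/.0002])
    L=cv2.HoughLinesP(e,1,np.pi/360,25,minLineLength=35,maxLineGap=6); out=[]
    for l in ([] if L is None else L[:,0]):
        a=np.array(l[:2],float);b=np.array(l[2:],float);d=b-a;ln=np.hypot(*d);n=np.array([-d[1],d[0]])/ln
        r=(a-ctr)@n
        if abs(r)*.2<26 and abs(r)*.2>11 and np.hypot(*((a+b)/2-ctr))*.2<27: out.append((round(np.degrees(np.arctan2(-d[1],d[0]))%60,1),round(ln*.2),round(r*.2,1)))
    return sorted(out)
E
python3 - <<'E'
from h import *
for n,c in [('w1',(.5806,-.1014)),('w2',(.585,-.1006)),('w3',(.5815,-.1028)),('w5',(.5788,-.1036))]:
    print(n,hexa(dict(np.load(f'pics/{n}.npz')),c))
w=snap('wrist','w6'); print('w6',hexa(w,(.5795,-.102)))
r=readout.read_state();print(r['eef_pos'],r['tool_rot'],r['contact_force'])
E
```

```text
w1 [(np.float64(24.0), 8, np.float64(-18.5)), (np.float64(24.0), 14, np.float64(-19.5)), (np.float64(24.3), 20, np.float64(-17.7)), (np.float64(24.5), 17, np.float64(-17.8)), (np.float64(24.8), 12, np.float64(-18.4)), (np.float64(25.1), 10, np.float64(-18.5)), (np.float64(25.4), 7, np.float64(17.0)), (np.float64(25.6), 15, np.float64(-19.6)), (np.float64(26.6), 8, np.float64(-19.9)), (np.float64(30.0), 12, np.float64(21.8)), (np.float64(34.7), 12, np.float64(20.7)), (np.float64(54.7), 12, np.float64(-11.5)), (np.float64(54.9), 9, np.float64(23.1)), (np.float64(58.7), 11, np.float64(-25.9))]
w2 [(np.float64(9.7), 7, np.float64(20.8)), (np.float64(24.5), 9, np.float64(-25.5)), (np.float64(26.0), 10, np.float64(22.3)), (np.float64(30.0), 10, np.float64(-25.0)), (np.float64(34.7), 8, np.float64(23.8)), (np.float64(53.5), 19, np.float64(-19.4)), (np.float64(54.3), 18, np.float64(-18.0)), (np.float64(54.7), 9, np.float64(-19.3)), (np.float64(54.8), 12, np.float64(-17.9)), (np.float64(54.9), 13, np.float64(-18.1)), (np.float64(55.9), 22, np.float64(17.9)), (np.float64(56.1), 13, np.float64(
[... 991 characters left out ...]
9), 22, np.float64(20.2)), (np.float64(38.4), 16, np.float64(-23.2)), (np.float64(38.5), 14, np.float64(-23.0))]
w6 [(np.float64(3.2), 22, np.float64(17.5)), (np.float64(3.3), 14, np.float64(-24.4)), (np.float64(3.5), 17, np.float64(-25.6)), (np.float64(3.9), 17, np.float64(-13.1)), (np.float64(4.1), 15, np.float64(-13.3)), (np.float64(4.1), 20, np.float64(-16.0)), (np.float64(5.3), 20, np.float64(16.3)), (np.float64(6.1), 11, np.float64(17.7)), (np.float64(36.7), 14, np.float64(-21.2)), (np.float64(37.9), 9, np.float64(-20.8)), (np.float64(57.9), 16, np.float64(-23.5))]
[ 0.58066566 -0.105178    0.18017381] [2.72780136e+00 1.55581988e+00 2.54186353e-03] [ 0.61374662 -0.67948381  0.0519638 ]
```

The numeric angle works: flats were 31.5° when gripped and sprang back to about 34.5° on release. 35° is about 209° relative, the middle of the blocked zone between the stops (190° to 228°). My over-torqued, slipping grip forced the cap past its stop. I'll drive it back clockwise with an aligned grip, biasing against the sideways ejection.

Emit:
step_arm([
  {"xyz": [0.1,0,0.1],"delta_rot": [0,0,-0.6],"fingers": 5},
  {"xyz": [0.1,0,0.1],"delta_rot": [0,0,-0.6],"fingers": 2},
  {"xyz": [0.1,0,0.1],"delta_rot": [0,0,-0.6],"fingers": 2},
  {"xyz": [0.1,0,0.1],"delta_rot": [0,0,-0.6],"fingers": 2},
  {"xyz": [0.1,0,0.1],"delta_rot": [0,0,-0.6],"fingers": 2},
])

```text
time_s: 19.55
eef_pos: [0.5806, -0.1015, 0.1792]
tool_rot: [-2.657, -1.673, -0.001]
contact_force: [-3.5, 4.2, 6.2]
width: 0.409
```

Emit:
step_arm([
  {"xyz": [-0.1,0,0],"delta_rot": [0,0,0.6],"fingers": 2},
  {"xyz": [-0.3,0,0],"delta_rot": [0,0,1.2],"fingers": 2},
  {"xyz": [-0.3,0,0],"delta_rot": [0,0,1.2],"fingers": 2},
])

```text
time_s: 19.85
eef_pos: [0.5818, -0.1004, 0.1794]
tool_rot: [-2.782, -1.457, -0.01]
contact_force: [1.5, 9.9, 2.0]
width: 0.411
```

```bash
python3 - <<'E'
from h import *
w=snap('wrist','w7'); print('w7',[tuple(map(float,x)) for x in hexa(w,(.581,-.103)) if x[1]>11])
r=readout.read_state();print(r['eef_pos'],r['tool_rot'],r['contact_force'],r['ft_torque'],r['width'])
E
```

```text
w7 [(0.2, 16.0, -18.0), (0.2, 20.0, -18.1), (5.3, 13.0, 15.8), (10.4, 21.0, 22.2), (41.3, 13.0, -22.7), (41.5, 21.0, -22.5), (54.6, 19.0, -17.9), (56.1, 13.0, 17.6), (56.3, 14.0, 17.4)]
[ 0.58183511 -0.10034391  0.17941873] [-2.78179784 -1.45735824 -0.01017419] [1.74509707 9.6682421  1.73487542] [ 1.84641682 -0.7270704   1.6801774 ] 0.4151570572193847
```

Emit:
step_arm([
  {"xyz": [-0.3,0,0],"delta_rot": [0,0,0.6],"fingers": 2},
  {"xyz": [-0.4,0,0],"delta_rot": [0,0,1.2],"fingers": 2},
  {"xyz": [-0.4,0,0],"delta_rot": [0,0,1.2],"fingers": 2},
])

```text
time_s: 20.2
eef_pos: [0.5828, -0.0996, 0.1798]
tool_rot: [-2.891, -1.224, -0.023]
contact_force: [9.8, 15.1, -2.9]
width: 0.408
```

```bash
python3 - <<'E'
from h import *
w=snap('wrist','w8'); print('w8',[tuple(map(float,x)) for x in hexa(w,(.581,-.103)) if x[1]>11])
r=readout.read_state();print(r['eef_pos'],r['tool_rot'],r['contact_force'],r['ft_torque'],r['width'])
E
```

```text
w8 [(31.4, 21.0, -23.5), (32.6, 14.0, -19.6), (34.0, 12.0, -16.6), (34.7, 13.0, -17.0), (44.3, 12.0, -18.4), (45.8, 21.0, 21.6), (46.1, 15.0, -22.9), (46.2, 21.0, 19.7), (56.3, 14.0, 15.7), (57.8, 21.0, -17.1), (58.4, 12.0, 17.1), (59.2, 23.0, 21.9), (59.3, 17.0, -18.5)]
[ 0.58281435 -0.09958269  0.17983625] [-2.88996379 -1.22574419 -0.02321833] [ 9.26556078 16.09433596 -2.79241819] [ 3.2824141  -2.3244836   2.07338875] 0.4103990771087652
```

Emit:
step_arm([
  {"xyz": [-0.3,0,0],"delta_rot": [0,0,0.5],"fingers": 2},
  {"xyz": [-0.6,0,0],"delta_rot": [0,0,1.0],"fingers": 2},
  {"xyz": [-0.6,0,0],"delta_rot": [0,0,1.0],"fingers": 2},
])

```text
time_s: 20.55
eef_pos: [0.5812, -0.1016, 0.181]
tool_rot: [-2.969, -1.005, -0.035]
contact_force: [13.1, 21.0, -1.7]
width: 0.406
```

```bash
python3 - <<'E'
from h import *
w=snap('wrist','w9'); print('w9',[tuple(map(float,x)) for x in hexa(w,(.581,-.103)) if x[1]>11])
r=readout.read_state();print(r['eef_pos'],r['tool_rot'],r['contact_force'],r['ft_torque'],r['width'])
E
```

```text
w9 [(23.0, 22.0, -22.9), (23.2, 12.0, -22.7), (26.6, 13.0, -19.0), (26.6, 13.0, -16.5), (34.5, 14.0, -11.9), (34.7, 16.0, -24.3), (34.8, 18.0, -11.8), (36.9, 15.0, 19.1), (37.4, 14.0, 20.9), (37.6, 21.0, 21.0), (37.8, 13.0, -11.0), (37.9, 17.0, -23.0), (47.9, 17.0, 16.8), (51.3, 14.0, 20.9), (51.4, 23.0, 20.7)]
[ 0.58114819 -0.10157741  0.18098844] [-2.96866861 -1.00670445 -0.03508516] [13.91003815 21.63483711 -0.90328439] [ 4.9086064  -3.19134725  0.0071761 ] 0.4020956502994005
```

Torque dropped to zero, so it popped back. I'll remove the side bias and check before lifting.

Emit:
step_arm([
  {"xyz": [0.3,0,0],"delta_rot": [0,0,0],"fingers": 2},
  {"xyz": [0.6,0,0],"delta_rot": [0,0,0],"fingers": 2},
  {"xyz": [0.6,0,0],"delta_rot": [0,0,0],"fingers": 2},
])

```text
time_s: 20.9
eef_pos: [0.5824, -0.1011, 0.1805]
tool_rot: [-2.97, -1.003, -0.02]
contact_force: [5.3, 15.7, 4.8]
width: 0.402
```

```bash
python3 - <<'E'
from h import *
w=snap('wrist','w10')
L=[tuple(map(float,x)) for x in hexa(w,(.581,-.103)) if x[1]>11]; print(L)
r=readout.read_state();print(r['eef_pos'],r['tool_rot'],r['contact_force'],r['ft_torque'],r['width'])
# top face: mean grey at centre and the face contour
im=cv2.medianBlur(top(w),5);m=np.zeros((402,402),np.uint8)
for sd in [(200,205),(195,215),(210,200)]:
    m[:]=0;n=cv2.floodFill(im.copy(),m,sd,0,(2,)*3,(2,)*3,4|cv2.FLOODFILL_MASK_ONLY|(255<<8))[0]
    c=max(cv2.findContours(m,0,1)[0],key=cv2.contourArea);print(im[sd[1],sd[0]],n,cv2.approxPolyDP(c,8,True)[:,0].tolist()[:12])
E
```

```text
[(23.1, 22.0, -22.9), (34.7, 17.0, -25.2), (34.9, 20.0, -12.9), (36.0, 13.0, 19.4), (36.9, 13.0, 19.2), (37.2, 16.0, -23.8), (37.3, 17.0, -12.3), (37.3, 21.0, -22.9), (37.5, 14.0, 16.6), (37.6, 20.0, -22.8), (38.0, 20.0, 20.9), (38.1, 14.0, -12.2), (46.1, 15.0, 15.2), (47.0, 12.0, 17.0), (50.3, 14.0, 20.9), (50.5, 19.0, 21.1)]
[ 0.5823472  -0.10113444  0.18052802] [-2.97000122 -1.00301431 -0.02020882] [ 5.6430152  15.73829287  3.80744336] [ 3.64639163 -1.2066914  -0.1140954 ] 0.4066631558646293
[89 93 93] 33868 [[0, 0], [0, 401], [401, 401], [401, 0]]
[91 93 94] 33868 [[0, 0], [0, 401], [401, 401], [401, 0]]
[90 92 93] 33868 [[0, 0], [0, 401], [401, 401], [401, 0]]
```

```bash
python3 - <<'E'
from h import *
for f in ['w5','w8','w10']:
    w=dict(np.load(f'pics/{f}.npz')); im=cv2.medianBlur(top(w),5);m=np.zeros((402,402),np.uint8)
    n=cv2.floodFill(im.copy(),m,(200,215),0,(1,)*3,(1,)*3,4|cv2.FLOODFILL_MASK_ONLY|(255<<8))[0]
    k=cv2.morphologyEx((m==255).astype(np.uint8)[1:-1,1:-1],cv2.MORPH_OPEN,np.ones((21,21)))
    c=max(cv2.findContours(k,0,1)[0],key=cv2.contourArea);print(f,cv2.contourArea(c),cv2.approxPolyDP(c,9,True)[:,0].tolist())
E
```

```text
w5 23390.0 [[232, 123], [162, 125], [138, 141], [138, 174], [168, 199], [166, 212], [94, 212], [94, 233], [139, 306], [216, 305], [278, 230], [282, 202]]
w8 25230.0 [[163, 119], [121, 162], [121, 202], [143, 221], [115, 231], [115, 251], [141, 301], [230, 302], [288, 227], [290, 201], [248, 121]]
w10 22138.0 [[155, 131], [118, 160], [118, 182], [151, 226], [93, 230], [93, 268], [124, 294], [196, 316], [264, 263], [255, 170]]
```

The visible hexagon edges give flats near 8° (about 182° relative), aligned with the jaws and with no torque: inside the free window. Centre it and lift.

Emit:
step_arm([
  {"xyz": [0.3,0,0],"delta_rot": [0,0,0],"fingers": 2},
  {"xyz": [0.4,0,0],"delta_rot": [0,0,0],"fingers": 2},
  {"xyz": [0.4,0,-0.3],"delta_rot": [0,0,0],"fingers": 2},
  {"xyz": [0.4,0,-0.6],"delta_rot": [0,0,0],"fingers": 2},
  {"xyz": [0.4,0,-0.6],"delta_rot": [0,0,0],"fingers": 2},
])

```text
time_s: 21.45
eef_pos: [0.583, -0.1012, 0.1847]
tool_rot: [-2.971, -1.001, -0.01]
contact_force: [4.1, 10.7, -1.2]
width: 0.401
```

```bash
python3 - <<'E'
from h import *
r=readout.read_state();print(r['eef_pos'],r['tool_rot'],r['contact_force'],r['ft_torque'],r['width'])
w=snap('wrist','w11'); print([tuple(map(float,x)) for x in hexa(w,(.579,-.103)) if x[1]>11])
E
```

```text
[ 0.58298021 -0.10120735  0.18470694] [-2.97142011 -1.00056126 -0.01015191] [ 4.07548298 10.65751705 -1.24986331] [ 2.65720776 -0.79172533 -0.04488032] 0.4005265613521051
[(22.5, 23.0, -22.0), (22.6, 14.0, -21.8), (26.2, 13.0, -17.8), (26.2, 15.0, -18.0), (34.9, 20.0, -11.3), (36.2, 15.0, -24.0), (36.7, 12.0, 18.8), (36.8, 20.0, 23.4), (37.1, 20.0, -12.3), (37.7, 16.0, 21.4), (37.9, 22.0, 21.2), (38.2, 17.0, -24.5), (38.4, 12.0, -17.5), (45.6, 15.0, 17.3), (48.4, 17.0, 19.1), (51.2, 19.0, 23.2), (51.4, 23.0, 23.0)]
```

It rises freely now (about −1 N, the cap's weight). Continue the lift.

Emit:
step_arm([
  {"xyz": [0.1,0,-0.3],"delta_rot": [0,0,0],"fingers": 2},
  {"xyz": [0.1,0,-0.6],"delta_rot": [0,0,0],"fingers": 2},
  {"xyz": [0.1,0,-1],"delta_rot": [0,0,0],"fingers": 2},
  {"xyz": [0.1,0,-1.5],"delta_rot": [0,0,0],"fingers": 2},
  {"xyz": [0.1,0,-2],"delta_rot": [0,0,0],"fingers": 2},
  {"xyz": [0.1,0,-3],"delta_rot": [0,0,0],"fingers": 2},
  {"xyz": [0.1,0,-4],"delta_rot": [0,0,0],"fingers": 2},
  {"xyz": [0.1,0,-5],"delta_rot": [0,0,0],"fingers": 2},
])

```text
time_s: 22.3
eef_pos: [0.5819, -0.1074, 0.2352]
tool_rot: [2.977, 1.001, 0.001]
contact_force: [-0.3, 0.3, -0.3]
width: 0.403
```

```bash
python3 - <<'E'
from h import *
r=readout.read_state();print(r['eef_pos'],r['contact_force'],r['ft_torque'],r['width'])
w=snap('wrist','w12'); s=snap('side','s12'); c=snap('scene','c12')
# is the hole open? brightness at port vs before, in side view; cap expected at TCP-55mm
s0=dict(np.load('pics/side0.npz'))
for X in ([.5803,-.1012,.1],[.5803,-.1012,.125],[.5803,-.1012,.16],[.583,-.101,.175]):
    u,v=proj(s,X).astype(int); print(X,(u,v),s0['img'][v-2:v+3,u-2:u+3].mean((0,1)).round(),s['img'][v-2:v+3,u-2:u+3].mean((0,1)).round())
E
```

```text
[ 0.58187042 -0.1073641   0.23515908] [-0.25398929  0.26477008 -0.31373246] [ 0.04494352  0.01099966 -0.01252677] 0.4031678004174567
[0.5803, -0.1012, 0.1] (np.int64(317), np.int64(274)) [40. 43. 43.] [53. 55. 56.]
[0.5803, -0.1012, 0.125] (np.int64(318), np.int64(267)) [41. 44. 44.] [33. 35. 36.]
[0.5803, -0.1012, 0.16] (np.int64(320), np.int64(255)) [40. 80. 60.] [48. 50. 52.]
[0.583, -0.101, 0.175] (np.int64(323), np.int64(250)) [109. 113.  78.] [47. 50. 51.]
```

```bash
python3 - <<'E'
from h import *
w=dict(np.load('pics/w12.npz'))
for z in (.1795,.1835):
    im=cv2.medianBlur(top(w,z,(.577,-.110)),5);m=np.zeros((402,402),np.uint8)
    n=cv2.floodFill(im.copy(),m,(200,215),0,(1,)*3,(1,)*3,4|cv2.FLOODFILL_MASK_ONLY|(255<<8))[0]
    k=cv2.morphologyEx((m==255).astype(np.uint8)[1:-1,1:-1],cv2.MORPH_OPEN,np.ones((21,21)))
    c=max(cv2.findContours(k,0,1)[0],key=cv2.contourArea);P=cv2.approxPolyDP(c,9,True)[:,0];print(z,cv2.contourArea(c)*.04,P.tolist())
# side-view dark grey (cap) blob below fingers, difference with before
s=dict(np.load('pics/s12.npz'));g=cv2.cvtColor(s['img'],cv2.COLOR_RGB2GRAY);sat=s['img'].max(2).astype(int)-s['img'].min(2)
m=((g>26)&(g<95)&(sat<14)).astype(np.uint8);n,l,st,c=cv2.connectedComponentsWithStats(m)
for i in range(1,n):
    if st[i,4]>60 and 270<c[i][0]<370 and 200<c[i][1]<310: print(st[i],c[i].round(), g[l==i].mean().round())
for z in (.147,.159,.164,.188): print(z,proj(s,[.577,-.110,z]).round())
u0,v0=290,225
for r in range(v0,v0+68,3): print(r,' '.join('%3d'%x for x in np.where(sat[r,u0:u0+66:3]<16,g[r,u0:u0+66:3],0)))
E
```

```text
0.1795 1042.08 [[158, 126], [121, 154], [122, 193], [86, 193], [94, 277], [198, 320], [270, 263], [261, 165]]
0.1835 974.04 [[170, 120], [135, 147], [137, 184], [102, 184], [109, 266], [211, 307], [278, 253], [271, 161]]
[350 229  17  21 125] [357. 239.] 37.0
[ 301  238   33   59 1127] [319. 267.] 56.0
[355 271  19  39 333] [365. 288.] 38.0
0.147 [319. 265.]
0.159 [320. 261.]
0.164 [320. 259.]
0.188 [321. 250.]
225   0   0   0   0   9  19  30  10  10   3   0  11  11   7  10  12  10  12  10  10   3  20
228   0   0   0   0  12  12  16   8  12  13   5  12   3   8  14   6   9   5  13  10  17  15
231   0   0   0   0   0   0  11  18  10   8  19  19   8   3   6  14   5  14  16  14  37  33
234   0   0   0   0   0   0  20  16   0  11  28   0  27  14   9  13   8  17  16  11  29  42
237   0   0   0   0   0   0  48  12  10  11   9   0   0   1  15   1   4  18  10  19  21  34
240   0   0   0   0   0   0   0  45  41  11  16   0   0   4   5  14  16  10  16   0   0  26
243   0   0   0   0   0   0   0  46   2  32  46   0   0   0   8  14  10   9  19   0   0  18
246   0   0   0   0   0   0   0  44  40  
[... 730 characters left out ...]
  48  47  36  28  42  49  49   0   0   0   0   0   0   0
273   0   0   0   0 140  92 129  53  48  52  51  49  46  43   0   0   0   0   0   0   0   0
276   0   0   0   0 136  98  92 100  92  71  62  61  83  58  88   0   0   0   0   0   0   0
279   0   0   0   0 142 142 116 127 114  99  96  93  98  82  82   0   0   0   0   0   0   0
282   0   0   0   0 104 156 157 117 147  98 100  95  93  93  76   0   0   0   0   0   0   0
285   0   0   0   0  66 132 140  96  93  97  96  96  93  90  48   0   0   0   0   0   0   0
288   0   0   0   0   0  64  80  91  93  91  93  88  91  61   0   0   0   0   0   0   0   0
291   0   0   0   0   0  71  63  67  77  79  76  69  64   0   0   0   0   0   0   0   0   0
```

The cap is clear of the port and held (hexagon face at rows 249–261 in the side view, bare collar below). It's gripped about 11 mm off-centre along tool −x. Now I'll refine the tray position and plan the carry.

```bash
python3 - <<'E'
from h import *
d=dict(np.load('pics/side0.npz'));s=dict(np.load('pics/scene0.npz'))
for p in [(235,123),(237,170),(328,162),(325,119),(279,120),(285,167)]: print('side',p,ray(d,*p,.03)[:2].round(3))
for nm,q in (('side0',d),('scene0',s)):
    im=q['img'];g=im.min(2);sat=im.max(2).astype(int)-im.min(2)
    m=((sat<35)&(g>85)).astype(np.uint8)
    # empty bay floor: component containing the projected floor centre
    u,v=proj(q,[.52,.338,.004]).astype(int)
    n,l,st,c=cv2.connectedComponentsWithStats(cv2.morphologyEx(m,cv2.MORPH_OPEN,np.ones((3,3))))
    i=l[v,u];print(nm,(u,v),im[v,u],st[i])
    if i:
        ct=max(cv2.findContours((l==i).astype(np.uint8),0,1)[0],key=cv2.contourArea);b=cv2.approxPolyDP(cv2.convexHull(ct),6,True)[:,0]
        print([(p.tolist(),ray(q,*p,.03)[:2].round(3).tolist()) for p in b])
r=readout.read_state();print(r['eef_pos'],r['tool_rot'],r['joint_pos'])
E
```

```text
side (235, 123) [0.461 0.396]
side (237, 170) [0.457 0.233]
side (328, 162) [0.668 0.24 ]
side (325, 119) [0.688 0.391]
side (279, 120) [0.572 0.397]
side (285, 167) [0.567 0.233]
side0 (np.int64(260), np.int64(145)) [142 145 151] [ 234  126   93   38 2796]
[([326, 156], [0.667, 0.26]), ([236, 163], [0.456, 0.255]), ([234, 129], [0.457, 0.373]), ([318, 126], [0.666, 0.366])]
scene0 (np.int64(352), np.int64(310)) [135 138 143] [ 255  252  155  132 9548]
[([341, 252], [0.457, 0.259]), ([409, 309], [0.465, 0.407]), ([347, 383], [0.629, 0.405]), ([301, 383], [0.677, 0.356]), ([255, 336], [0.674, 0.256])]
[ 0.58224673 -0.10719492  0.23509704] [2.97678185 1.00127927 0.00326379] [ 0.08149422  0.4001216   0.03818725  1.81390477 -0.01867874  0.92563758
 -0.79398004]
```

Emit:
step_arm([
  {"xyz": [0.5,-0.9,0],"delta_rot": [0,0,0],"fingers": 2},
  {"xyz": [1.5,-2.6,0],"delta_rot": [0,0,0],"fingers": 2},
  {"xyz": [3,-5.2,0],"delta_rot": [0,0,0],"fingers": 2},
  {"xyz": [4.8,-8.3,0],"delta_rot": [0,0,0],"fingers": 2},
  {"xyz": [6.6,-11.5,0],"delta_rot": [0,0,0],"fingers": 2},
  {"xyz": [8.4,-14.6,0],"delta_rot": [0,0,0],"fingers": 2},
  {"xyz": [10.2,-17.8,0],"delta_rot": [0,0,0],"fingers": 2},
  {"xyz": [12,-20.9,0],"delta_rot": [0,0,0],"fingers": 2},
  {"xyz": [13.8,-24,0],"delta_rot": [0,0,0],"fingers": 2},
  {"xyz": [15.2,-26.5,0],"delta_rot": [0,0,0],"fingers": 2},
])

```text
time_s: 23.45
eef_pos: [0.5412, 0.1992, 0.2333]
tool_rot: [-2.975, -1.006, 0.002]
contact_force: [-1.0, -0.5, 0.4]
width: 0.403
```

Emit:
step_arm([
  {"xyz": [1.5,-2.6,0],"delta_rot": [0,0,0],"fingers": 2},
  {"xyz": [3,-5.2,0],"delta_rot": [0,0,0],"fingers": 2},
  {"xyz": [4.6,-8,0],"delta_rot": [0,0,0],"fingers": 2},
  {"xyz": [6,-10.5,0],"delta_rot": [0,0,0],"fingers": 2},
  {"xyz": [7,-12.2,0],"delta_rot": [0,0,0],"fingers": 2},
  {"xyz": [7.2,-12.5,0],"delta_rot": [0,0,0],"fingers": 2},
  {"xyz": [7.2,-12.5,0],"delta_rot": [0,0,0],"fingers": 2},
])

```text
time_s: 24.15
eef_pos: [0.5242, 0.3389, 0.2335]
tool_rot: [2.976, 1.003, -0.001]
contact_force: [-0.6, -0.9, -1.5]
width: 0.399
```

```bash
python3 - <<'E'
from h import *
r=readout.read_state();p=r['eef_pos'];print(p,r['tool_rot'],r['contact_force'],r['width'],r['joint_pos'][6])
w=snap('wrist','w13'); snap('scene','c13')
o=(p[0]-.005,p[1]-.003); im=cv2.medianBlur(top(w,p[2]-.0515,o),5);g=cv2.cvtColor(im,cv2.COLOR_RGB2GRAY)
m=np.zeros((402,402),np.uint8)
cv2.floodFill(im.copy(),m,(180,215),0,(1,)*3,(1,)*3,4|cv2.FLOODFILL_MASK_ONLY|(255<<8))
k=cv2.morphologyEx((m==255).astype(np.uint8)[1:-1,1:-1],cv2.MORPH_OPEN,np.ones((21,21)))
c=max(cv2.findContours(k,0,1)[0],key=cv2.contourArea);P=cv2.approxPolyDP(c,9,True)[:,0];print(cv2.contourArea(c)*.04,P.tolist())
# tray in this view, cast at z=.03 : bright low-saturation region
q=w['img'];sat=q.max(2).astype(int)-q.min(2);mm=((sat<35)&(q.min(2)>85)).astype(np.uint8)
n,l,st,cc=cv2.connectedComponentsWithStats(mm)
for i in np.argsort(-st[1:,4])[:3]+1:
    h=cv2.approxPolyDP(cv2.convexHull(max(cv2.findContours((l==i).astype(np.uint8),0,1)[0],key=cv2.contourArea)),8,True)[:,0]
    print(st[i],[(a.tolist(),ray(w,*a,.03)[:2].round(3).tolist()) for a in h])
E
```

```text
[0.52415335 0.33892134 0.23345254] [ 2.97638301e+00  1.00271443e+00 -1.49173176e-03] [-0.60426076 -0.8545645  -1.52700823] 0.3990718655005637 -1.6027937043189544
739.26 [[172, 117], [133, 148], [133, 168], [174, 213], [170, 294], [210, 305], [281, 249], [272, 155]]
[  142     0   318   280 45247] [([459, 100], [0.676, 0.257]), ([311, 279], [0.488, 0.246]), ([220, 258], [0.455, 0.324]), ([142, 203], [0.458, 0.407]), ([283, 0], [0.648, 0.407]), ([353, 0], [0.677, 0.368])]
[   0   14  120   56 4305] [([0, 14], [0.52, 0.56]), ([118, 34], [0.559, 0.488]), ([119, 69], [0.539, 0.475]), ([1, 51], [0.498, 0.55])]
[ 211  324   86   32 1301] [([211, 333], [0.384, 0.284]), ([213, 324], [0.393, 0.289]), ([296, 332], [0.434, 0.219]), ([254, 355], [0.387, 0.235])]
```

The tray corners in the wrist view agree: bay centre about (0.513, 0.332), with the cap above (0.515, 0.332). Descend, then feel for the floor.

Emit:
step_arm([
  {"xyz": [0,0,2],"delta_rot": [0,0,0],"fingers": 2},
  {"xyz": [0,0,5],"delta_rot": [0,0,0],"fingers": 2},
  {"xyz": [0,0,8],"delta_rot": [0,0,0],"fingers": 2},
  {"xyz": [0,0,10.5],"delta_rot": [0,0,0],"fingers": 2},
  {"xyz": [0,0,12],"delta_rot": [0,0,0],"fingers": 2},
  {"xyz": [0,0,12.7],"delta_rot": [0,0,0],"fingers": 2},
  {"xyz": [0,0,13],"delta_rot": [0,0,0],"fingers": 2},
  {"xyz": [0,0,13],"delta_rot": [0,0,0],"fingers": 2},
])

```text
time_s: 25.05
eef_pos: [0.525, 0.3391, 0.1046]
tool_rot: [-2.978, -1.001, -0.002]
contact_force: [-0.9, 0.5, -0.1]
width: 0.401
```

Emit:
step_arm([
  {"xyz": [0,0,0.2],"delta_rot": [0,0,0],"fingers": 2},
  {"xyz": [0,0,0.4],"delta_rot": [0,0,0],"fingers": 2},
  {"xyz": [0,0,0.4],"delta_rot": [0,0,0],"fingers": 2},
])

```text
time_s: 25.35
eef_pos: [0.5245, 0.3391, 0.1002]
tool_rot: [-2.977, -1.002, -0.001]
contact_force: [0.6, 0.4, -1.0]
width: 0.405
```

Emit:
step_arm([
  {"xyz": [0,0,0.2],"delta_rot": [0,0,0],"fingers": 2},
  {"xyz": [0,0,0.3],"delta_rot": [0,0,0],"fingers": 2},
])

```text
time_s: 25.55
eef_pos: [0.5244, 0.3391, 0.0969]
tool_rot: [-2.977, -1.002, -0.0]
contact_force: [0.2, -0.4, -1.1]
width: 0.406
```

Emit:
step_arm([
  {"xyz": [0,0,0.1],"delta_rot": [0,0,0],"fingers": 2},
  {"xyz": [0,0,0.1],"delta_rot": [0,0,0],"fingers": 2},
])

```text
time_s: 25.75
eef_pos: [0.5243, 0.339, 0.0957]
tool_rot: [2.977, 1.002, -0.0]
contact_force: [0.8, 0.1, -0.4]
width: 0.401
```

Emit:
step_arm([
  {"xyz": [0,0,0.1],"delta_rot": [0,0,0],"fingers": 2},
  {"xyz": [0,0,0.1],"delta_rot": [0,0,0],"fingers": 2},
])

```text
time_s: 25.95
eef_pos: [0.5245, 0.3391, 0.0952]
tool_rot: [-2.977, -1.002, -0.0]
contact_force: [-0.1, -0.7, 0.8]
width: 0.4
```

Emit:
step_arm([
  {"xyz": [0,0,0.1],"delta_rot": [0,0,0],"fingers": 2},
  {"xyz": [0,0,0.1],"delta_rot": [0,0,0],"fingers": 2},
])

```text
time_s: 26.15
eef_pos: [0.5247, 0.3392, 0.095]
tool_rot: [-2.977, -1.002, -0.001]
contact_force: [-1.6, -0.9, 7.1]
width: 0.404
```

Emit:
step_arm([
  {"xyz": [0,0,0.1],"delta_rot": [0,0,0],"fingers": 2},
  {"xyz": [0,0,0.1],"delta_rot": [0,0,0],"fingers": 2},
])

```text
time_s: 26.35
eef_pos: [0.5248, 0.3393, 0.0948]
tool_rot: [-2.977, -1.002, -0.001]
contact_force: [-2.3, -0.4, 11.7]
width: 0.406
```

Floor contact at TCP z 0.095, as predicted. Relax and open gently.

Emit:
step_arm([
  {"xyz": [0,0,-0.15],"delta_rot": [0,0,0],"fingers": 2},
  {"xyz": [0,0,-0.15],"delta_rot": [0,0,0],"fingers": 3.8},
  {"xyz": [0,0,-0.15],"delta_rot": [0,0,0],"fingers": 4.3},
  {"xyz": [0,0,-0.15],"delta_rot": [0,0,0],"fingers": 5},
  {"xyz": [0,0,-0.15],"delta_rot": [0,0,0],"fingers": 5.5},
  {"xyz": [0,0,-0.15],"delta_rot": [0,0,0],"fingers": 5.5},
])

```text
time_s: 26.95
eef_pos: [0.5244, 0.3391, 0.0942]
tool_rot: [2.977, 1.002, -0.0]
contact_force: [0.0, -1.4, -0.6]
width: 0.644
```

Emit:
step_arm([
  {"xyz": [0,0,-1],"delta_rot": [0,0,0],"fingers": 5.5},
  {"xyz": [0,0,-2.5],"delta_rot": [0,0,0],"fingers": 5.5},
  {"xyz": [0,0,-5],"delta_rot": [0,0,0],"fingers": 5.5},
  {"xyz": [0,0,-9],"delta_rot": [0,0,0],"fingers": 5.5},
  {"xyz": [-3,0,-13],"delta_rot": [0,0,0],"fingers": 5.5},
  {"xyz": [-7,0,-17],"delta_rot": [0,0,0],"fingers": 5.5},
  {"xyz": [-7,0,-18],"delta_rot": [0,0,0],"fingers": 5.5},
  {"xyz": [-7,0,-18],"delta_rot": [0,0,0],"fingers": 5.5},
])

```text
time_s: 27.75
eef_pos: [0.4693, 0.2971, 0.2785]
tool_rot: [-2.976, -1.001, -0.012]
contact_force: [-1.0, 0.7, -0.2]
width: 0.642
```

```bash
python3 - <<'E'
from h import *
r=readout.read_state();print(r['time_s'],r['eef_pos'],r['contact_force'],r['width'])
w=snap('wrist','w14');sc=snap('scene','c14');sd=snap('side','s14')
# cap top face edges on plane z=.045
im=cv2.medianBlur(top(w,.045,(.515,.332)),3);g=cv2.cvtColor(im,cv2.COLOR_RGB2GRAY)
cc=cv2.HoughCircles(g,cv2.HOUGH_GRADIENT,1,80,param1=80,param2=20,minRadius=110,maxRadius=160);print('circles',None if cc is None else cc[0][:3])
t=im.astype(int);print(t[200,200],t[60,60])
# change against the first pictures inside the bay
for nm,q,n0 in (('scene',sc,'scene0'),('side',sd,'side0')):
    d=cv2.absdiff(q['img'],np.load(f'pics/{n0}.npz')['img']).max(2)
    u,v=proj(q,[.515,.332,.02]).astype(int); m=np.zeros_like(d);m[v-28:v+29,u-28:u+29]=(d[v-28:v+29,u-28:u+29]>30)
    n,l,st,c=cv2.connectedComponentsWithStats(m);
    print(nm,(u,v),'pred top',proj(q,[.515,.332,.045]).round(),'pred foot',proj(q,[.515,.332,.004]).round())
    for i in range(1,n):
        if st[i,4]>30: print(st[i],c[i].round())
E
```

```text
27.75 [0.46931358 0.29706459 0.27849205] [-1.0013138   0.67047712 -0.24656983] 0.6419283125807197
circles [[225.5 178.5 116.5]]
[185 187 191] [196 197 203]
scene (np.int64(353), np.int64(302)) pred top [355. 296.] pred foot [352. 306.]
[ 325  279   44   46 1063] [346. 303.]
side (np.int64(258), np.int64(142)) pred top [259. 134.] pred foot [259. 147.]
[248 129  30  34 593] [261. 146.]
```

```bash
python3 - <<'E'
from h import *
w=dict(np.load('pics/w14.npz'))
g=cv2.cvtColor(cv2.medianBlur(top(w,.021,(.515,.332)),3),cv2.COLOR_RGB2GRAY)
cc=cv2.HoughCircles(g,cv2.HOUGH_GRADIENT,1,60,param1=60,param2=15,minRadius=122,maxRadius=148)
for x,y,r in (cc[0][:3] if cc is not None else []): print('disc',.515+(x-200)*.0002,.332-(y-200)*.0002,r*.0002)
g=cv2.cvtColor(cv2.medianBlur(top(w,.045,(.515,.332)),3),cv2.COLOR_RGB2GRAY)
L=cv2.HoughLinesP(cv2.Canny(g,25,60),1,np.pi/360,30,minLineLength=60,maxLineGap=8)[:,0]
for l in L:
    a,b=l[:2].astype(float),l[2:].astype(float);d=b-a;print(l.tolist(),round(np.degrees(np.arctan2(-d[1],d[0]))%60,1),round(np.hypot(*d)*.2,1))
E
```

```text
disc 0.5197 0.3371 0.026179997
[1, 109, 1, 19] 30.0 18.0
[1, 381, 1, 305] 30.0 15.2
[249, 272, 314, 225] 35.9 16.0
[2, 177, 2, 109] 30.0 13.6
[3, 231, 3, 163] 30.0 13.6
[138, 135, 204, 130] 4.3 13.2
[245, 276, 314, 227] 35.4 16.9
```

The disc outline (radius 26 mm) is at (0.520, 0.337) at height 21 mm. A hexagon edge at height 45 mm lies 18.8 mm from that centre (18 expected), so the cap stands upright and about 7 and 5 mm from the bay centre. The arm is clear.

```bash
python3 -c "
from h import *
print(ctrl.hand_in())"
```

```text
the job is handed in; nothing more can be done
None
```

The fill cap is out of the port and standing released in the empty bay of the tray. I handed the job in at about 28 s of the 45 s; the hand-in gave no verdict.

**What I did:** I turned the cap counter-clockwise with several grips, lifted it clear, carried it over and set it down until I felt the floor. I then opened the gripper and withdrew.

**What went wrong:**
- The second grip held only the top of the hexagon and slipped. My later turns then jammed the cap, most likely past its counter-clockwise stop.
- Four lift tests failed while it was jammed or turned to the wrong angle, pulling with at most about 27 N. The strongest twist was about 2 Nm.
- An aligned clockwise turn freed it. At about 182° relative to the gearbox it lifted with roughly 1 N, about the cap's weight.
- I never saw the lugs, so the jammed angle is inferred from the hexagon, which reads only modulo 60°.
- The cap was carried gripped about 11 mm off-centre.

**Last checks:**
- **Position:** in the wrist camera image the cap's disc is about 7 mm and 5 mm from the bay centre, inside the limits of 45 and 65 mm.
- **Upright:** the one hexagon edge I could measure agrees with the disc to within 1 mm, so the cap looks upright in that direction only.
- **Clear of the robot:** the arm is about 18 cm above where it let go, with almost no force on the wrist.
- **Disagreement:** a first circle fit at the wrong height disagreed and I discarded it. I had used all 12 picture views, so the final state was checked only by measurement, not by eye.

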